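# Pull down the hutch flap with the hook pole

### The job

Take the hook pole from its rack, slip its hook sideways through the steel eye on the raised flap of the wooden pantry hutch, and swing the flap gently all the way down; once it is against its stop, give it a steady tug of about 10 newtons (never 20 or more) for about a second to set it. Then slip the hook out again and lay the pole back in its rack, leaving the flap fully down. Move the flap only with the pole, not with the gripper, and do not disturb the crockery, tins and jar standing about.

Things in the scene. Friction and masses are not known exactly. Their poses are not given: they have to be found in the camera images.
- hutch: Light-wood counter-top hutch, fixed, 260 deep (x) x 300 wide (y) x 345 high (z). Origin: centre of its underside; its front faces its own -x, z is up. Lower 145 mm: two false drawer fronts with 17 mm knobs. Above them the front opening is closed by the flap. The top board spans x -60 to 130 mm.
- flap (a joint): Angle of the drop-front flap (rad): 0 = shut, leaning back 0.30 rad from upright; grows as its top swings out towards the hutch's -x and down; 1.2 = fully down, leaning out 0.90 rad, against a firm stop (it gives less than 1 mm under 10 N at the eye). The friction hinge holds it at any angle; at the eye it takes about 3 to 5 N to start it and 1 to 3 N near the end to move it slowly (it is damped: faster takes more). At the start it may be up to 0.08 rad ajar.
- flap_hinge (a point): Middle of the flap's hinge line, at the flap's lower edge, 155 mm above the counter, 115 mm in front of the hutch's origin; the axes turn with the flap: y along the hinge line (the same as the hutch's y), z up the panel, -x out of its outer face. Panel 264 wide (y), 176 high (z), 12 thick.
- eye (a point): Centre of the steel ring eye on the flap's outer face: hole 14 mm across, wire 6 mm thick, outside 28 mm. The hole's axis is along y, parallel to the hinge line, so a hook slid in along y can turn in it as the flap swings. It lies 150 mm up the panel from the hinge line and 35 mm out from the panel's middle plane (29 mm in front of the outer face) on a short 8 mm stem at half the panel's width. Axes as flap_hinge's.
- rack: Black pole rack fixed to the counter: base 240 x 70 x 6 mm, two saddles each 12 mm thick along x at x = -60 and +100 mm, 60 mm wide, with a notch 28 mm wide (y), floor 30 mm and side walls up to 46 mm above the counter. Origin on the counter; x runs along the pole's resting direction.
- pole: Hook pole, 160 g: dark wooden handle of rectangular section, 18 wide (y) x 24 high (z), from x = -100 to +130 mm, then a 10 mm steel rod along x to 190 mm, where a 7 mm round prong turns off square along +y, its tip 43.5 mm from the rod's axis. Origin in the middle of the section; x from handle to hook; z up as it lies. Resting in the rack it lies along the rack's x, hook end at +x, its axis 42 mm above the counter and its origin within 6 mm of the rack's along x.
- pole_grip (a point): On the handle's centre line 20 mm ahead of the pole's origin: the place to grip, midway between the saddles, 170 mm from the prong. Axes as the pole's.
- hook_root (a point): Where prong and rod meet: pole x = 190 mm, y = 0. Axes as the pole's.
- hook_tip (a point): Rounded free end of the prong: pole x = 190 mm, y = 43.5 mm. Axes as the pole's.
- mug: Loose white mug, 80 across, 90 high, standing; leave alone. Origin: centre of its underside.
- jar: Loose brown glass jar with black lid, 72 across, 120 high, standing; leave alone. Origin: centre of its underside.
- bowl: Loose white bowl, 124 across, 50 high; leave alone. Origin: centre of its underside.
- canister: Loose steel can with paper band, 72 across, 90 high, standing on the hutch's top board towards the back; leave alone. Origin: centre of its underside.
- sugar_tin: Loose plain metal tin, 66 across, 80 high, standing; leave alone. Origin: centre of its underside.
- plate: Loose white plate, 160 across, 20 high; leave alone. Origin: centre of its underside.
- spoon: Loose steel spoon, 160 long, lying on the counter; leave alone. Origin: underside.
Things that resemble listed ones, but are neither listed nor needed, are in the scene too. Of the things that look like the rack, the largest one is meant.

How it is judged:
By the outcome, as a careful person would: the job done as asked, in the order asked, and still so for the second after the job is handed in, with the robot touching nothing.
It also fails if it takes over 72 s, if anything falls off the work surface, if the arm or the gripper's body presses on something with over 40 N, if the wrist force passes 120 N, or if a joint passes its speed limit or range.

### The arm

A 6-joint arm with a two-finger parallel gripper is mounted at the origin on the work surface. World frame = base frame: x ahead of the robot, y to its left, z up, the work surface at z = 0. Lengths are in m, angles in rad, forces in N, time in s.
With the tool pointing down it reaches from about 0.35 to 0.85 m from the base axis. Payload 8.1 kg.
Tool frame: the origin (TCP) lies at the very end of the fingers, on their centre line; the grasp point (between the pads) lies 19 mm behind it; z points along the fingers, y is the direction in which the jaws open and shut (so a half turn about z gives the same grasp; the last joint's range is limited). The gripper opens to 93 mm and grips with 3 to 60 N. Pads are 15 mm wide; open, the fingers measure 128 mm over their backs; the gripper's body (75 mm by 188 mm) begins 65 mm behind the grasp point.
Start: joints at [1.256, 0.13, 1.488, -0, 1.523, -0.085], TCP at [0.137, 0.584, 0.185] pointing down, gripper open.
Joint ranges: [-2.96, 2.96], [-0.89, 2.26], [0.02, 2.5], [-1.34, 4.48], [0, 2.73], [-2.66, 2.66]. Speed limits (rad/s): [2.39, 2.39, 2.79, 3.14, 3.14, 3.14].

### API

Orientations are given as a rotation vector (axis times angle).
In Python, from plant import read_state, read_camera, close_job gives the robot as it stands.
- The arm moves only by the tool jog_arm, never from a script. Its argument "motion" is one flat list of numbers, 7 for each row, row after row: the opening, from 0 (shut) to 1 (fully open), then the shift along the tool's x, y, z scaled (see below), then the turn, a rotation vector about the tool's x, y, z scaled (see below). A call has 1 to 8 rows; each row is the pose to reach, as a shift and turn from the pose measured when the call began, along the tool's axes at that moment; what a row does not reach only later rows make up. The controller multiplies each number of a shift by 0.5 m and each number of a turn by 90 degrees. A row lasts 1/10 s, in which the tool goes at most 50 mm and 8.59 degrees, less where a joint would pass 70% of its speed; a pose out of reach is approached as far as the arm can. A call with a number of a shift or a turn outside -1 to 1 is refused whole. A call with a gripper value outside its range is refused whole. The fingers move at their own pace and stop on an object; "grip_force" is the grip in N (left out, the last holds). Time passes only in rows, so rows that repeat a pose let the fingers close. It gives the time, the measured TCP pose, the force and the opening at its end, in the units of the state.
- read_state(): the state, without advancing time (a new reading comes with each control period).
- read_camera(name): name is "scene" or "top"; returns a dict with "frame" (420x560x3 uint8, red, green, blue), "vertical_fov" (degrees; the focal length in pixels is half the picture's height over the tangent of half this angle, whatever the lens; pixels are square), "cx", "cy" (the principal point, pixels), "dist_coeffs" ([k1, k2, p1, p2, k3] as OpenCV has them; the pictures are not rectified), "world_from_camera" (4x4, takes a point from camera to world coordinates). Camera axes: x right, y down, z forward; pixel columns grow to the right and rows downward; lengths in m; the calibration is good to about 2 mm. A picture is of the moment at which its call begins. There is no depth.
- close_job(): hands the job in, once; it reports no verdict.
The state is a dict: "t": time; "q": joint angles; "dq": joint speeds; "joint_torque": joint torques, N m; "tool_pos": TCP position; "orientation": TCP orientation; "force": force on the tool from outside, world axes, zero at the start; "wrist_torque": the same for the moment, N m; "opening": finger opening in m.
Only numpy, scipy, OpenCV 4.12 (cv2) and the standard library are available. Lean on these libraries where they do the work, as an engineer would, in place of code of your own. Each camera call takes 0.05 s, during which the arm holds its last target.

## Working session

There is one attempt and no reset: what is moved stays moved. The work goes in short steps, Python scripts to look and compute and a tool call to move; the robot and the scene stay as the last step left them, time stands still between calls to the robot, and variables do not carry over. Pictures are saved under pics/ and viewed, and the job is handed in when it is done.

Besides the shell and the picture viewer there is one more tool, called after "Emit:" as a command line: name --argument value ..., lists and objects as JSON in quotes. jog_arm: Moves the arm, as the interface text tells. Its arguments: {"type":"object","properties":{"motion":{"type":"array","items":{"type":"number"}},"grip_force":{"type":"number"}},"required":["motion"]}

```bash
ls; mkdir -p pics
python3 - <<'E'
from plant import read_state, read_camera
import cv2,numpy as np
s=read_state(); print(s)
for n in ("scene","top"):
    c=read_camera(n); cv2.imwrite(f"pics/{n}0.png",c["frame"][:,:,::-1])
    print(n,c["vertical_fov"],c["cx"],c["cy"],c["dist_coeffs"]); print(np.round(c["world_from_camera"],4).tolist())
E
```

```text
pics
{'t': 0.0, 'q': array([ 1.25559021e+00,  1.31141637e-01,  1.48928065e+00,  3.51471503e-05,
        1.52301757e+00, -8.53994367e-02]), 'dq': array([-0.00054462,  0.00014553, -0.00069773,  0.00017136, -0.00069427,
       -0.00170552]), 'joint_torque': array([-1.82178635e-03, -5.59834778e+01, -4.91764355e+01,  7.67866359e-02,
        3.49977915e-02, -1.20322984e-04]), 'tool_pos': array([0.13643849, 0.58362481, 0.18359844]), 'orientation': array([-3.60142127e-01, -3.12047573e+00,  2.83223305e-03]), 'force': array([0.2361794 , 0.65217027, 0.66845415]), 'wrist_torque': array([-0.04395259,  0.0102846 ,  0.03142783]), 'opening': 0.09312998854668635}
scene 51.25487912327927 282.3231486245919 210.60931017498564 [-0.00210296  0.          0.          0.          0.        ]
[[-0.2882, 0.5166, -0.8063, 1.4347], [0.9575, 0.1429, -0.2507, 0.3342], [-0.0143, -0.8442, -0.5358, 0.8328], [0.0, 0.0, 0.0, 1.0]]
top 44.9539900083102 280.7108432036874 210.95389434495505 [-0.12934832  0.          0.          0.          0.        ]
[[-0.0142, -0.9976, 0.0672, 0.4212], [-0.9998, 0.0133, -0.0143, 0.0591], [0.0133, -0.0674, -0.9976, 1.8697], [0.0, 0.0, 0.0, 1.0]]
```

View pics/scene0.png

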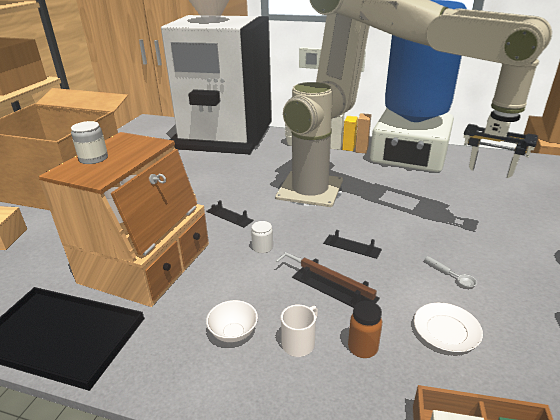

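View pics/top0.png

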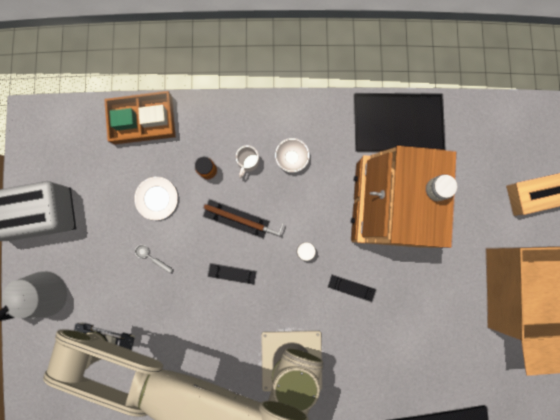

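The scene view shows the hutch at left (eye ~157,179) and the pole in the big rack (~335,280). The top view has the pole along (207,206)–(282,232) with the prong pointing up-right, and the hutch at ~(405,195). Zooming in for accurate pixels.

```bash
cat > h.py <<'E'
import cv2,numpy as np
from plant import read_state, read_camera
from scipy.spatial.transform import Rotation as R
class Cam:
    def __init__(s,n):
        c=read_camera(n); s.img=c["frame"][:,:,::-1].copy(); h=s.img.shape[0]
        f=h/2/np.tan(np.radians(c["vertical_fov"])/2)
        s.K=np.array([[f,0,c["cx"]],[0,f,c["cy"]],[0,0,1]]); s.d=np.array(c["dist_coeffs"],float); s.T=np.array(c["world_from_camera"])
    def proj(s,P):
        P=np.atleast_2d(np.array(P,float)); Ti=np.linalg.inv(s.T)
        return cv2.projectPoints(P,cv2.Rodrigues(Ti[:3,:3])[0],Ti[:3,3],s.K,s.d)[0].reshape(-1,2)
    def ray(s,uv):
        p=cv2.undistortPoints(np.array(uv,float).reshape(-1,1,2),s.K,s.d).reshape(-1,2)
        return s.T[:3,3],np.c_[p,np.ones(len(p))]@s.T[:3,:3].T
    def atz(s,uv,z):
        o,d=s.ray(uv); return o+d*((z-o[2])/d[:,2:3])
def crop(img,x0,y0,x1,y1,k,name):
    cv2.imwrite("pics/"+name,cv2.resize(img[y0:y1,x0:x1],None,fx=k,fy=k,interpolation=cv2.INTER_CUBIC))
E
python3 - <<'E'
from h import *
t=Cam("top");s=Cam("scene")
crop(t.img,190,130,330,260,5,"t1.png"); crop(t.img,340,130,470,260,5,"t2.png")
crop(s.img,250,220,400,320,5,"s1.png"); crop(s.img,30,100,230,310,4*0.7,"s2.png")
E
```

```text
(no output)
```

View pics/t1.png

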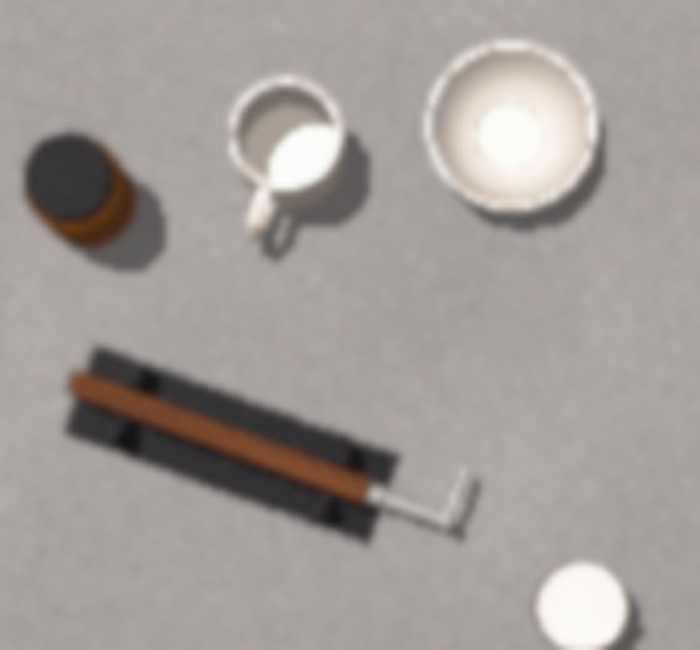

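View pics/t2.png

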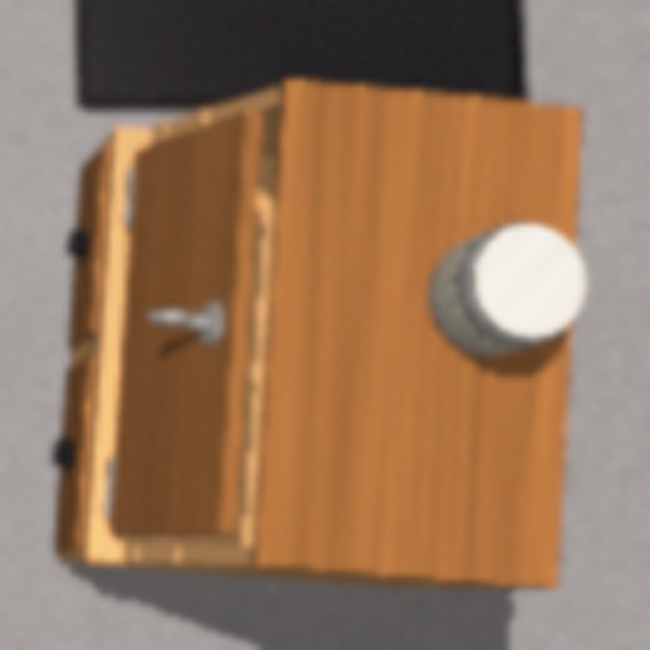

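View pics/s1.png

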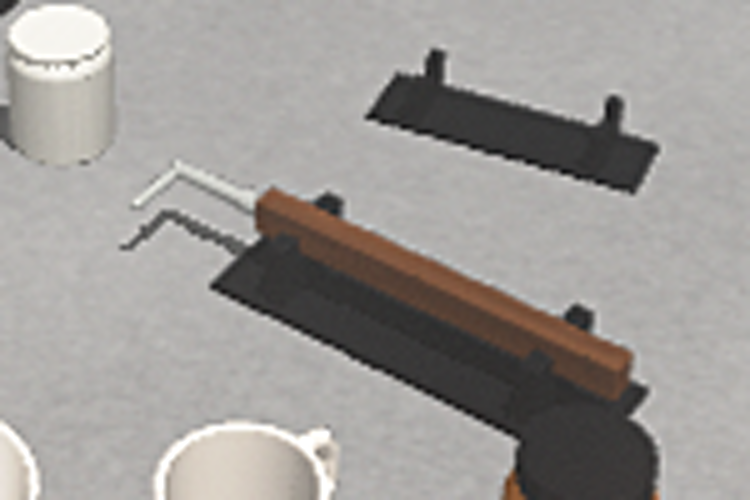

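View pics/s2.png

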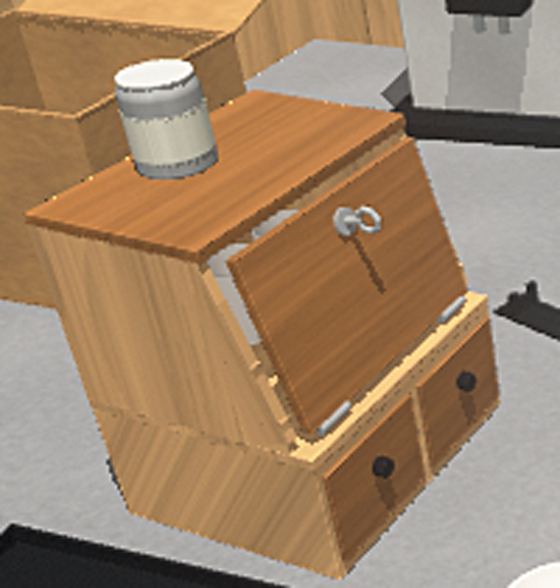

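```bash
cat > fit.py <<'E'
from h import *
from scipy.optimize import least_squares
t=Cam("top");s=Cam("scene")
def px(l,k,x0,y0): return (np.array(l,float)+.5)/k-.5+np.array([x0,y0])
tt=px([(288,78),(583,107),(556,586),(258,567)],5,340,130)
ss=px([(203,260),(27,213),(257,92),(407,117)],2.8,30,100)
L=np.array([(-.06,.15,.345),(.13,.15,.345),(.13,-.15,.345),(-.06,-.15,.345)])
def W(p,L,z=0): 
    return R.from_euler('z',p[2]).apply(L)+[p[0],p[1],z]
f=lambda p: np.r_[(t.proj(W(p,L))-tt).ravel(),(s.proj(W(p,L))-ss).ravel()]
r=least_squares(f,[.5,-.35,-1.5]); hp=r.x; print("hutch",hp,np.round(r.fun,1))
def eye(a): # flap frame
    th=a-.30
    # z-axis of panel: angle lean out th toward -x
    zx=-np.sin(th);zz=np.cos(th); ox=-np.cos(th);oz=-np.sin(th)
    return np.array([-.115+.150*zx+.035*ox,0,.155+.150*zz+.035*oz])
te=px([(165,317)],5,340,130); se=px([(369,220)],2.8,30,100)
for a in (0,.04,.08): print(a,W(hp,eye(a)),t.proj(W(hp,eye(a)))-te,s.proj(W(hp,eye(a)))-se)
# pole
tp=px([(72,383),(368,490)],5,190,130); tp2=px([(452,522),(465,470)],5,190,130); sp=px([(178,166),(135,205)],5,250,220)
P=np.array([(-.1,0,.012),(.13,0,.012),(.19,0,0),(.19,.0435,0)])
def g(p):
    w=W(p,P,.042); return np.r_[(t.proj(w)-np.r_[tp,tp2]).ravel(),(s.proj(w[2:])-sp).ravel()]
r=least_squares(g,[.4,.1,-1.8]); print("pole",r.x,np.round(r.fun,1)); pp=r.x
print("grip",W(pp,[.02,0,0],.042),"root",W(pp,[.19,0,0],.042),"tip",W(pp,[.19,.0435,0],.042))
for n,uv,z in(("mug",px([(290,130)],5,190,130),.09),("bowl",px([(511,127)],5,190,130),.05),("sugar",px([(583,606)],5,190,130),.08),("jar",px([(68,178)],5,190,130),.12),("can",px([(530,282)],5,340,130),.435)): print(n,t.atz(uv,z))
E
python3 fit.py
```

```text
hutch [ 0.56833476 -0.36562899 -1.66263234] [-1.4 -0.5 -0.5 -0.8  0.   0.  -1.2 -0.7 -1.2 -3.5 -0.4 -0.3 -0.6 -1.6
  0.3 -1.7]
0 [ 0.57788226 -0.26195895  0.30864368] [[3.81388186 0.15039824]] [[-2.61372961 -0.92950355]]
0.04 [ 0.57844651 -0.25583206  0.30895632] [[ 1.88375976 -0.01851402]] [[-0.62341001 -0.64074604]]
0.08 [ 0.57901147 -0.24969762  0.30902265] [[-0.06599833 -0.17954941]] [[ 1.39261352 -0.26503217]]
pole [ 0.52909194  0.2167994  -1.93482371] [-0.5 -0.1  0.4  0.5 -0.7 -0.1  0.8 -1.   0.4 -0.3 -0.2 -0.6]
grip [0.52197112 0.19810999 0.042     ] root [0.46144423 0.03925001 0.042     ] tip [0.50209369 0.02376224 0.042     ]
mug [[0.73925267 0.14821909 0.09      ]]
bowl [[ 0.74660933 -0.01005793  0.05      ]]
sugar [[ 0.39986055 -0.05428633  0.08      ]]
jar [[0.70234563 0.30182272 0.12      ]]
can [[ 0.58388979 -0.44017758  0.435     ]]
```

```bash
cat > ov.py <<'E'
import sys
from fit import *
def draw(c,x0,y0,x1,y1,k,name,hp,a,pp):
    im=cv2.resize(c.img[y0:y1,x0:x1],None,fx=k,fy=k,interpolation=cv2.INTER_CUBIC)
    def pl(P,col):
        q=(c.proj(P)-[x0,y0]+.5)*k-.5
        cv2.polylines(im,[np.round(q).astype(int)],False,col,1)
    B=lambda z,xa,xb:[(xa,-.15,z),(xb,-.15,z),(xb,.15,z),(xa,.15,z),(xa,-.15,z)]
    pl(W(hp,np.array(B(.345,-.06,.13))),(0,255,0)); pl(W(hp,np.array(B(0,-.13,.13))),(255,255,0));pl(W(hp,np.array(B(.145,-.13,.13))),(255,0,255))
    th=a-.3
    F=lambda X:np.array([-.115,0,.155])+R.from_euler('y',-th).apply(X)
    pl(W(hp,F(np.array([(-.006,-.132,0),(-.006,.132,0),(-.006,.132,.176),(-.006,-.132,.176),(-.006,-.132,0)]))),(0,0,255))
    u=np.linspace(0,2*np.pi,40)
    for r in(.007,.014): pl(W(hp,F(np.c_[-.035+r*np.cos(u),0*u,.15+r*np.sin(u)])),(255,0,0))
    pl(W(pp,np.array([(-.1,-.009,.012),(.13,-.009,.012),(.13,.009,.012),(-.1,.009,.012),(-.1,-.009,.012)]),.042),(0,255,0))
    pl(W(pp,np.array([(.13,0,0),(.19,0,0),(.19,.0435,0)]),.042),(0,0,255))
    cv2.imwrite("pics/"+name,im)
if __name__=="__main__":
    a=.05
    draw(t,190,130,330,260,5,"ot1.png",hp,a,pp);draw(t,340,130,470,260,5,"ot2.png",hp,a,pp)
    draw(s,250,220,400,320,5,"os1.png",hp,a,pp);draw(s,30,100,230,310,2.8,"os2.png",hp,a,pp)
E
python3 ov.py
```

```text
hutch [ 0.56833476 -0.36562899 -1.66263234] [-1.4 -0.5 -0.5 -0.8  0.   0.  -1.2 -0.7 -1.2 -3.5 -0.4 -0.3 -0.6 -1.6
  0.3 -1.7]
0 [ 0.57788226 -0.26195895  0.30864368] [[3.81388186 0.15039824]] [[-2.61372961 -0.92950355]]
0.04 [ 0.57844651 -0.25583206  0.30895632] [[ 1.88375976 -0.01851402]] [[-0.62341001 -0.64074604]]
0.08 [ 0.57901147 -0.24969762  0.30902265] [[-0.06599833 -0.17954941]] [[ 1.39261352 -0.26503217]]
pole [ 0.52909194  0.2167994  -1.93482371] [-0.5 -0.1  0.4  0.5 -0.7 -0.1  0.8 -1.   0.4 -0.3 -0.2 -0.6]
grip [0.52197112 0.19810999 0.042     ] root [0.46144423 0.03925001 0.042     ] tip [0.50209369 0.02376224 0.042     ]
mug [[0.73925267 0.14821909 0.09      ]]
bowl [[ 0.74660933 -0.01005793  0.05      ]]
sugar [[ 0.39986055 -0.05428633  0.08      ]]
jar [[0.70234563 0.30182272 0.12      ]]
can [[ 0.58388979 -0.44017758  0.435     ]]
```

View pics/ot2.png

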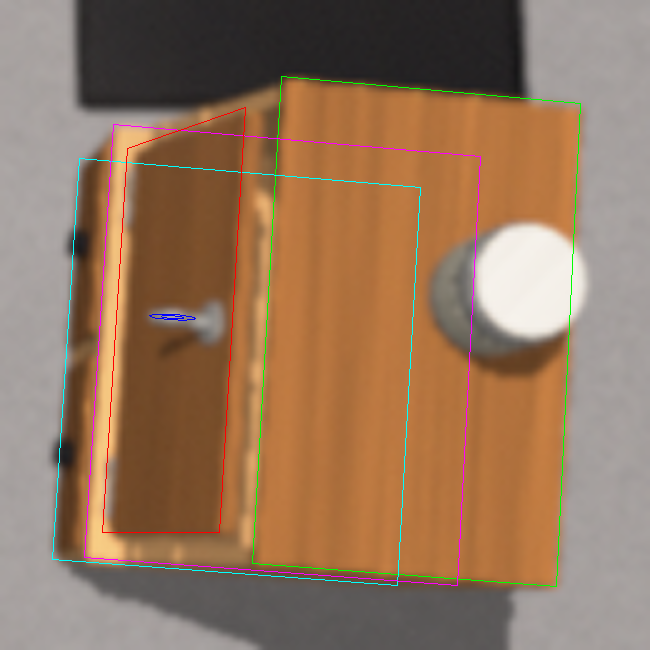

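View pics/os2.png

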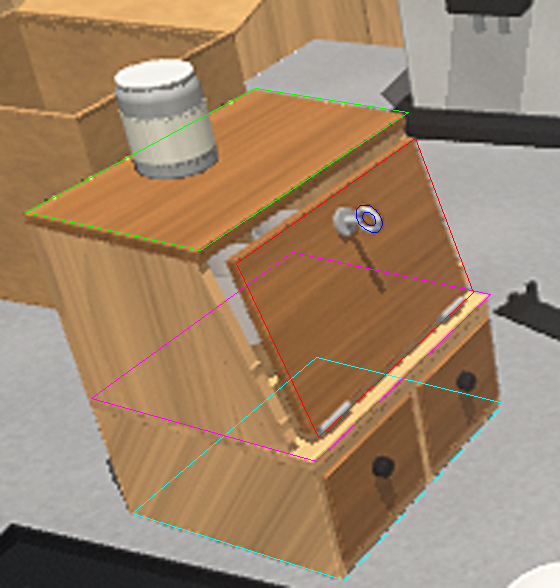

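View pics/os1.png

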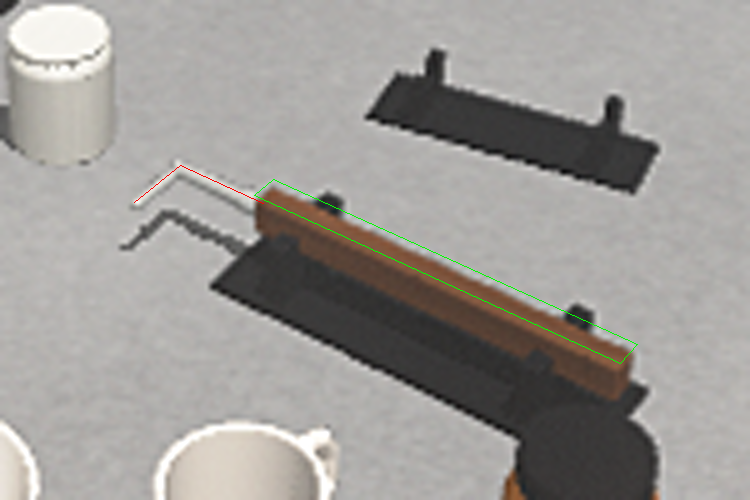

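View pics/ot1.png

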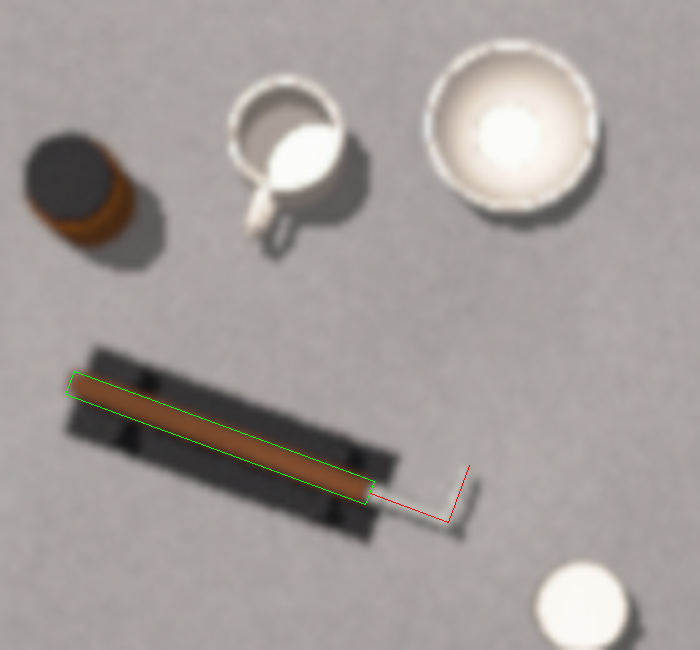

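Model overlays agree within 1–2 px (pole grip ≈ (0.522,0.198), eye ≈ (0.578,-0.254,0.309)). I'll write a planner helper and go to the pre-grasp pose.

```bash
cat > mv.py <<'E'
from h import *
def Rtool(yaw,pitch,flip):
    # pole rotation: yaw about z, pitch up of x axis
    Rp=R.from_euler('z',yaw)*R.from_euler('y',-pitch)
    M=np.array([[1,0,0],[0,-1,0],[0,0,-1.]]) if not flip else np.array([[-1,0,0],[0,1,0],[0,0,-1.]])
    return Rp, Rp*R.from_matrix(M)
def rel(pos,Rt,st=None):
    st=st or read_state(); R0=R.from_rotvec(st["orientation"])
    d=R0.inv().apply(np.array(pos)-st["tool_pos"])/.5; w=(R0.inv()*Rt).as_rotvec()/(np.pi/2)
    return np.round(d,4),np.round(w,4)
def tcp_for_grip(g,yaw,pitch,flip):
    Rp,Rt=Rtool(yaw,pitch,flip); return np.array(g)+Rt.apply([0,0,.019]),Rt
E
python3 - <<'E'
from mv import *
st=read_state();R0=R.from_rotvec(st["orientation"]);print(np.round(R0.as_matrix(),3).tolist())
for fl in (0,1):
    for z in(.12,):
        p,Rt=tcp_for_grip([.522,.198,z+.019],-1.935,0,fl); print(fl,p,rel(p,Rt,st))
E
```

```text
[[-0.974, 0.228, -0.0], [0.228, 0.974, -0.0], [0.0, -0.0, -1.0]]
0 [0.522 0.198 0.12 ] (array([-0.9264, -0.5765,  0.1291]), array([-1.000e-04, -1.000e-04, -9.144e-01]))
1 [0.522 0.198 0.12 ] (array([-0.9264, -0.5765,  0.1291]), array([-1.0000e-04,  1.0000e-04,  1.0856e+00]))
```

Emit:
jog_arm --motion '[1, -0.1, -0.06, 0, 0, 0, 0.09, 1, -0.2, -0.12, 0, 0, 0, 0.18, 1, -0.3, -0.18, 0, 0, 0, 0.27, 1, -0.4, -0.24, 0, 0, 0, 0.36, 1, -0.5, -0.3, 0, 0, 0, 0.45, 1, -0.57, -0.34, 0, 0, 0, 0.54, 1, -0.64, -0.38, 0, 0, 0, 0.63, 1, -0.7, -0.42, 0, 0, 0, 0.72]' --grip_force 50

```text
t: 1.2
tool_pos: [0.4251, 0.3043, 0.1849]
orientation: [1.983, 2.436, 0.001]
force: [0.4, 0.8, 0.5]
opening: 0.0932
```

Run:
```python
from mv import *
st=read_state(); print(st["t"],st["q"],st["force"])
p,Rt=tcp_for_grip([.522,.198,.10+.019],-1.935,0,1); print(p,rel(p,Rt,st))
```

```text
1.2 [ 5.23228388e-01 -8.00780004e-02  1.70180083e+00 -1.12236677e-04
  1.51916322e+00  3.18940075e-01] [0.44902432 0.80824502 0.51957407]
[0.522 0.198 0.1  ] (array([-0.2475,  0.1464,  0.1698]), array([ 4.000e-04, -2.000e-04,  3.619e-01]))
```

Emit:
jog_arm --motion '[1, -0.08, 0.05, 0.04, 0, 0, 0.09, 1, -0.16, 0.1, 0.08, 0, 0, 0.18, 1, -0.22, 0.13, 0.12, 0, 0, 0.27, 1, -0.2475, 0.1464, 0.16, 0, 0, 0.362, 1, -0.2475, 0.1464, 0.17, 0, 0, 0.362, 1, -0.2475, 0.1464, 0.17, 0, 0, 0.362]'

```text
t: 1.8
tool_pos: [0.521, 0.1978, 0.0989]
orientation: [-2.584, -1.785, 0.002]
force: [0.1, 1.4, -1.2]
opening: 0.0928
```

Run:
```python
from mv import *
st=read_state(); print(st["t"],st["tool_pos"],st["q"])
p,Rt=tcp_for_grip([.522,.198,.042],-1.935,0,1); print(p,rel(p,Rt,st))
t=Cam("top");s=Cam("scene")
crop(t.img,190,130,330,260,5,"t3.png"); crop(s.img,250,170,420,320,4,"s3.png")
```

```text
1.8 [0.52097351 0.19780174 0.09885676] [2.70515972e-01 7.40487081e-02 1.70725307e+00 4.70143249e-04
 1.36207266e+00 6.32347280e-01]
[0.522 0.198 0.023] (array([0.0012, 0.002 , 0.1517]), array([-0.0011,  0.0004,  0.0014]))
```

View pics/t3.png

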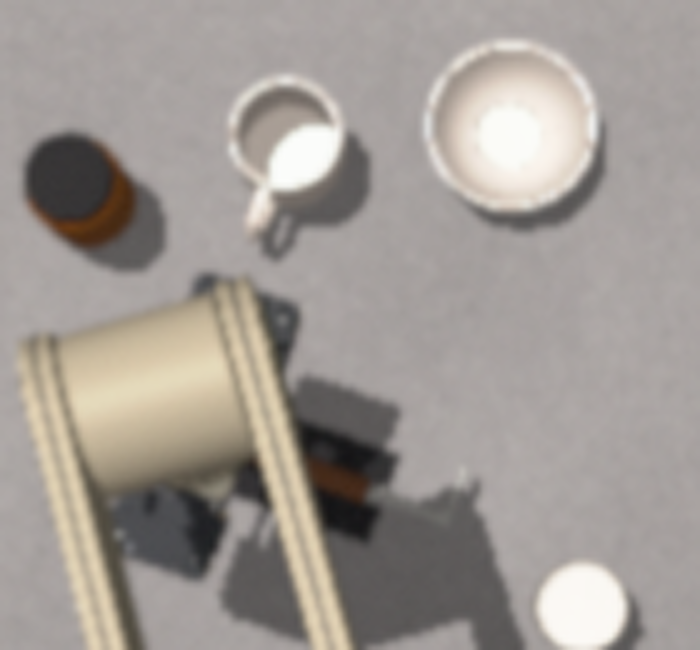

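View pics/s3.png

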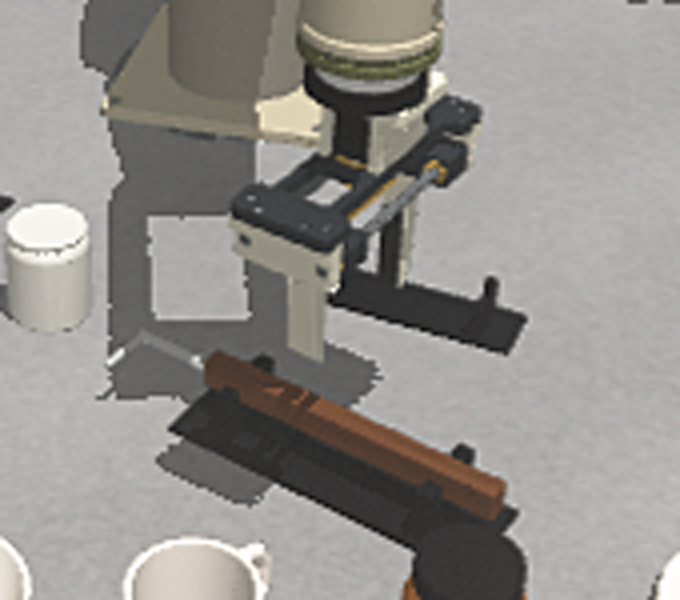

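The top and scene pictures show the jaws straddling the handle midway between the saddles. Descend and grip.

Emit:
jog_arm --motion '[1, 0.001, 0.002, 0.04, 0, 0, 0, 1, 0.001, 0.002, 0.08, 0, 0, 0, 1, 0.001, 0.002, 0.12, 0, 0, 0, 1, 0.001, 0.002, 0.14, 0, 0, 0, 1, 0.001, 0.002, 0.1517, 0, 0, 0.001, 1, 0.001, 0.002, 0.1517, 0, 0, 0.001, 0.5, 0.001, 0.002, 0.1517, 0, 0, 0.001, 0, 0.001, 0.002, 0.1517, 0, 0, 0.001]'

```text
t: 2.7
tool_pos: [0.524, 0.1995, 0.0263]
orientation: [2.584, 1.785, 0.006]
force: [-0.8, -0.4, 0.5]
opening: 0.0813
```

Emit:
jog_arm --motion '[0, 0, 0, 0, 0, 0, 0, 0, 0, 0, 0, 0, 0, 0, 0, 0, 0, 0, 0, 0, 0, 0, 0, 0, 0, 0, 0, 0, 0, 0, 0, 0, 0, 0, 0, 0, 0, 0, 0, 0, 0, 0]' --grip_force 60

```text
t: 3.3
tool_pos: [0.524, 0.1995, 0.0262]
orientation: [2.584, 1.785, 0.005]
force: [0.3, 0.3, 0.2]
opening: 0.0338
```

Emit:
jog_arm --motion '[0, 0, 0, 0, 0, 0, 0, 0, 0, 0, 0, 0, 0, 0, 0, 0, 0, 0, 0, 0, 0, 0, 0, 0, 0, 0, 0, 0]'

```text
t: 3.7
tool_pos: [0.524, 0.1995, 0.0262]
orientation: [2.584, 1.785, 0.005]
force: [0.6, -0.3, 0.1]
opening: 0.0025
```

Run:
```python
from mv import *
st=read_state(); print(st["t"],st["tool_pos"],st["opening"],st["force"],st["wrist_torque"])
p,Rt=tcp_for_grip([.522,.198,.042],-1.935,0,1); print(p,rel(p,Rt,st))
t=Cam("top");s=Cam("scene")
crop(t.img,190,130,330,260,5,"t4.png"); crop(s.img,250,170,420,320,4,"s4.png")
```

```text
3.7 [0.52396486 0.1994684  0.0262082 ] 0.0025057260369757777 [ 0.61455809 -0.27936562  0.09272607] [-0.05146912  0.11092418  0.00987514]
[0.522 0.198 0.023] (array([-0.0042, -0.0027,  0.0064]), array([ 0.0016, -0.0015,  0.0014]))
```

View pics/s4.png

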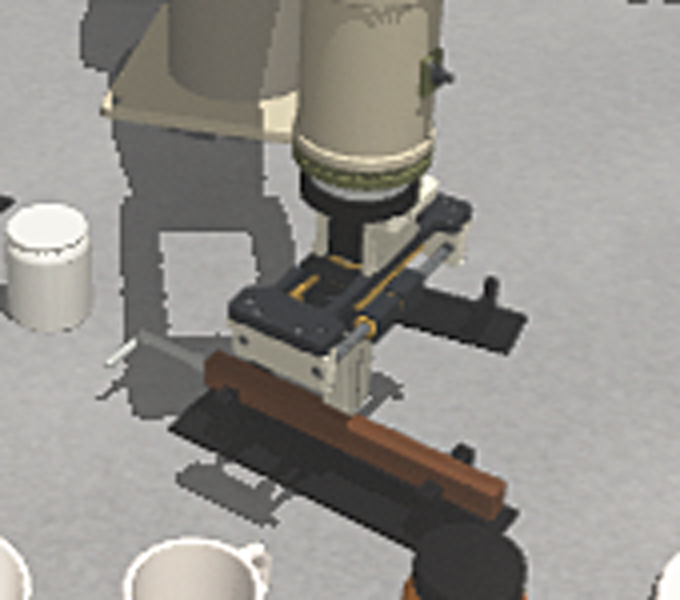

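Emit:
jog_arm --motion '[0, 0, 0, 0, 0, 0, 0, 0, 0, 0, 0, 0, 0, 0]'

```text
t: 4.0
tool_pos: [0.524, 0.1995, 0.0262]
orientation: [2.584, 1.785, 0.005]
force: [0.3, 0.1, 0.1]
opening: 0.0006
```

Run:
```python
from mv import *
st=read_state(); print(st["t"],st["opening"])
s=Cam("scene")
crop(s.img,290,215,370,285,9,"s5.png")
```

```text
4.0 0.0006300714251221686
```

View pics/s5.png

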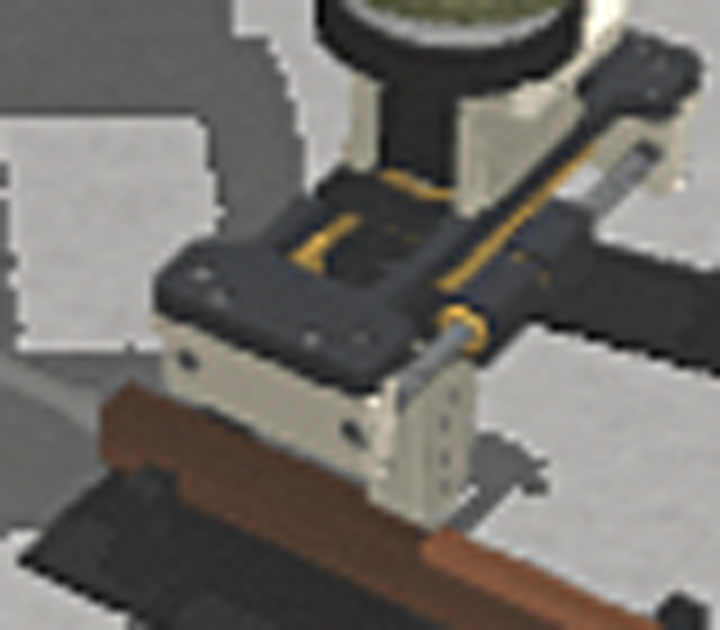

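View pics/t4.png

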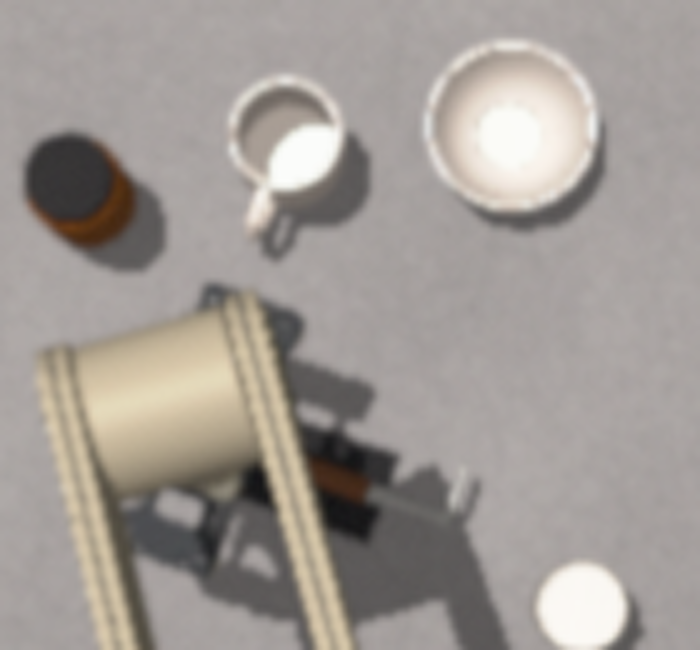

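Run:
```python
from mv import *
s=Cam("scene");t=Cam("top");st=read_state();print(st)
print("tcp before",s.proj([.521,.1978,.0989]),"now",s.proj(st["tool_pos"]),s.proj(st["tool_pos"]+[0,0,.03]), t.proj(st["tool_pos"]))
print(s.proj([.522,.198,.054]))
```

```text
{'t': 4.15, 'q': array([2.71981382e-01, 1.54848443e-01, 1.76088081e+00, 4.42534735e-04,
       1.22240349e+00, 6.33851801e-01]), 'dq': array([-1.27204964e-06,  1.15109124e-03,  1.77272865e-04,  1.10120785e-03,
        9.66016397e-04, -2.03451314e-03]), 'joint_torque': array([-3.09873962e-03, -5.28473067e+01, -4.48203027e+01,  7.02355709e-02,
       -5.78707864e-02,  2.13866210e-04]), 'tool_pos': array([0.52400061, 0.1994714 , 0.02623443]), 'orientation': array([2.58445075, 1.78481571, 0.0053493 ]), 'force': array([-0.13921091,  0.28917097, -0.21516201]), 'wrist_torque': array([-0.09744965,  0.08713061,  0.01882232]), 'opening': 0.0006186648511458872}
tcp before [[336.21654489 258.78156677]] now [[335.24234189 280.35828584]] [[335.80237936 271.94314706]] [[234.95423697 217.41119072]]
[[335.36420135 272.01590732]]
```

Run:
```python
from mv import *
s=Cam("scene");t=Cam("top")
p=np.array([.1364,.5836,.1836]);y=np.array([.228,.974,0])
for d in(-.047,.047): print(s.proj(p+y*d),s.proj(p+y*d+[0,0,.028]))
im=cv2.imread("pics/scene0.png");crop(im,440,90,560,210,6,"s6.png")
p=np.array([.521,.1978,.0989]);y=R.from_rotvec([2.584,1.785,.005]).apply([0,1,0])
for d in(-.047,.047): print((s.proj(p+y*d)-[250,170])*4,(s.proj(p+y*d+[0,0,.028])-[250,170])*4)
```

```text
[[470.53720682 178.56229102]] [[472.514635   170.46772549]]
[[503.45546935 185.63851185]] [[505.87406071 177.37578356]]
[[381.10187588 320.44950927]] [[383.70832224 287.39466178]]
[[306.62465711 391.72106265]] [[308.37790581 357.77030443]]
```

View pics/s6.png

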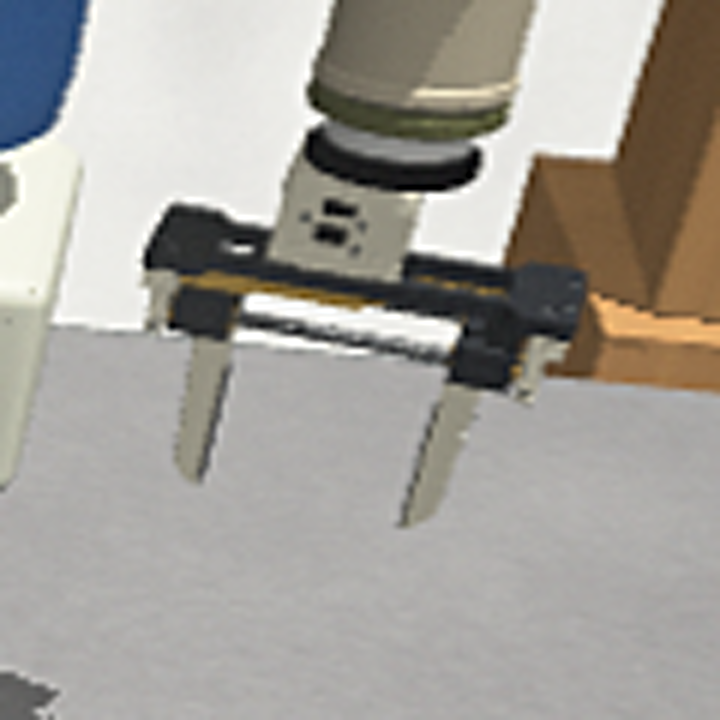

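The start picture shows the finger tips at (472,170) and (507,178). That's 8 px above where the reported TCP projects, so the real tips sit about 28 mm behind the reported TCP along the tool. The fingers have shut just above the handle. I'll rise, reopen and go lower, using a 47 mm offset from TCP to grasp point.

Emit:
jog_arm --motion '[0, 0, 0, -0.03, 0, 0, 0, 0.5, 0, 0, -0.06, 0, 0, 0, 1, 0, 0, -0.06, 0, 0, 0, 1, 0, 0, -0.06, 0, 0, 0, 1, 0, 0, -0.06, 0, 0, 0, 1, 0, 0, -0.06, 0, 0, 0, 1, 0, 0, -0.06, 0, 0, 0]'

```text
t: 4.95
tool_pos: [0.5234, 0.1993, 0.0556]
orientation: [2.585, 1.785, 0.004]
force: [0.3, -0.4, 0.7]
opening: 0.0439
```

```bash
sed -i 's/\.019\])/.047])/' mv.py
python3 - <<'E'
from mv import *
st=read_state(); print(st["t"],st["tool_pos"],st["opening"])
p,Rt=tcp_for_grip([.522,.198,.042],-1.935,0,1); print(p,rel(p,Rt,st))
s=Cam("scene")
crop(s.img,250,170,420,320,4,"s7.png")
E
```

```text
4.95 [0.52341037 0.19932751 0.05557686] 0.043870236239377615
[ 0.522  0.198 -0.005] (array([-0.0037, -0.0019,  0.1211]), array([ 0.001 , -0.0011,  0.0014]))
```

View pics/s7.png

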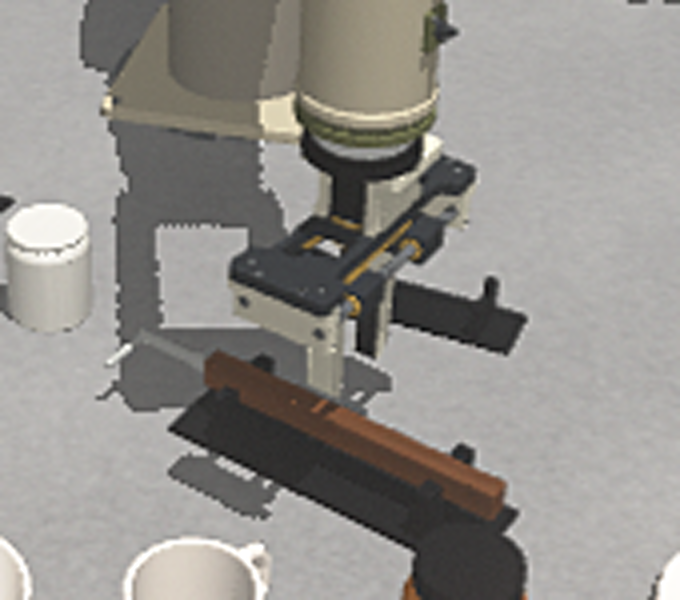

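Emit:
jog_arm --motion '[0.65, -0.002, -0.002, 0.02, 0, 0, 0, 0.65, -0.003, -0.002, 0.05, 0, 0, 0, 0.65, -0.0037, -0.002, 0.08, 0, 0, 0, 0.65, -0.0037, -0.002, 0.1, 0, 0, 0, 0.65, -0.0037, -0.002, 0.115, 0, 0, 0.001, 0.5, -0.0037, -0.002, 0.121, 0, 0, 0.001, 0.3, -0.0037, -0.002, 0.121, 0, 0, 0.001, 0, -0.0037, -0.002, 0.121, 0, 0, 0.001]' --grip_force 60

```text
t: 5.8
tool_pos: [0.5225, 0.1982, -0.0043]
orientation: [2.586, 1.783, 0.005]
force: [0.0, 0.0, 0.6]
opening: 0.041
```

Emit:
jog_arm --motion '[0, 0, 0, 0, 0, 0, 0, 0, 0, 0, 0, 0, 0, 0, 0, 0, 0, 0, 0, 0, 0, 0, 0, 0, 0, 0, 0, 0, 0, 0, 0, 0, 0, 0, 0, 0, 0, 0, 0, 0, 0, 0]'

```text
t: 6.4
tool_pos: [0.5232, 0.1982, -0.0037]
orientation: [2.585, 1.782, 0.007]
force: [0.9, -1.1, 4.5]
opening: 0.0178
```

Run:
```python
from mv import *
st=read_state(); print(st["t"],st["tool_pos"],st["opening"],st["force"],st["wrist_torque"])
s=Cam("scene")
crop(s.img,250,170,420,320,4,"s8.png")
```

```text
6.4 [ 0.52322866  0.19824888 -0.00368144] 0.017809149670996772 [ 0.8682941  -1.13282822  4.47047559] [-0.1898311  -0.1065534  -0.01570417]
```

View pics/s8.png

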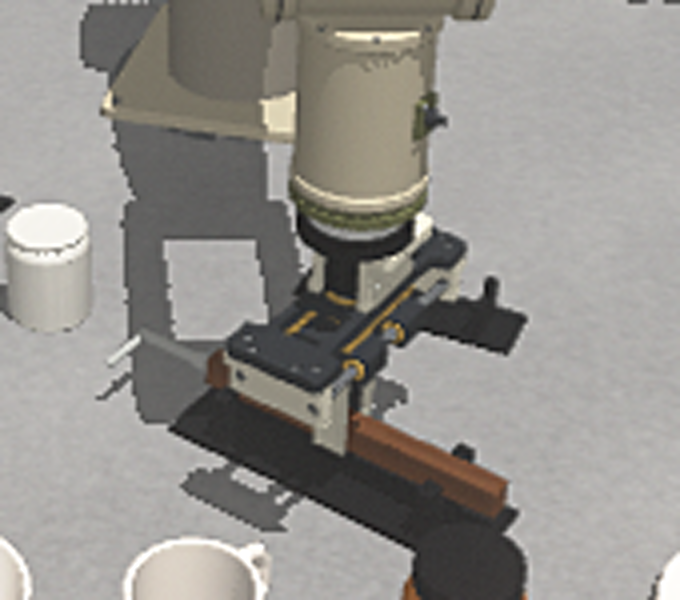

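Opening reads 17.8 mm, so the handle is held. Lift straight up.

Emit:
jog_arm --motion '[0, 0, 0, -0.02, 0, 0, 0, 0, 0, 0, -0.05, 0, 0, 0, 0, 0, 0, -0.1, 0, 0, 0, 0, 0, 0, -0.16, 0, 0, 0, 0, 0, 0, -0.23, 0, 0, 0, 0, 0, 0, -0.3, 0, 0, 0, 0, 0, 0, -0.36, 0, 0, 0, 0, 0, 0, -0.4, 0, 0, 0]'

```text
t: 7.25
tool_pos: [0.5229, 0.1983, 0.2003]
orientation: [2.584, 1.782, 0.012]
force: [0.7, -0.3, -1.7]
opening: 0.0179
```

```bash
cat >> mv.py <<'E'
hp=np.array([.56833,-.36563,-1.66263]); pp=np.array([.52909,.2168,-1.93482])
Tg=np.array([.52323,.19825,-.00368]); Rg=R.from_rotvec([2.585,1.782,.007])
# pole pose in tool frame at grasp (from rack fit)
Rpt=Rg.inv()*R.from_euler('z',pp[2]); ppt=Rg.inv().apply(np.array([pp[0],pp[1],.042])-Tg)
def pole_of(st): 
    R0=R.from_rotvec(st["orientation"]); return st["tool_pos"]+R0.apply(ppt), R0*Rpt
def tool_for(root,yaw,pitch):
    # tool pose placing hook root at root
    Rp=R.from_euler('z',yaw)*R.from_euler('y',-pitch); o=np.array(root)-Rp.apply([.19,0,0])
    Rt=Rp*Rpt.inv(); return o-Rt.apply(ppt),Rt
def W(p,L,z=0): return R.from_euler('z',p[2]).apply(L)+[p[0],p[1],z]
def eyeL(a):
    th=a-.30; zx=-np.sin(th);zz=np.cos(th); ox=-np.cos(th);oz=-np.sin(th)
    return np.array([-.115+.150*zx+.035*ox,0,.155+.150*zz+.035*oz])
E
python3 - <<'E'
from mv import *
st=read_state(); print(st["t"],st["tool_pos"],st["opening"],st["force"],st["wrist_torque"])
o,Rp=pole_of(st); print(o,Rp.as_euler('zyx'),ppt,Rpt.as_rotvec())
a=.05; e=eyeL(a)
for off in (-.0435-.035,):
    root=W(hp,e+[0,off,0]); p,Rt=tool_for(root,hp[2],np.radians(8)); print(root,p,rel(p,Rt,st))
s=Cam("scene");t=Cam("top")
P=lambda x,y,z=0:o+Rp.apply([x,y,z])
for c in (s,t): print(np.round(c.proj([P(.13,0),P(.19,0),P(.19,.0435)]),1).tolist())
crop(s.img,200,150,400,300,4,"s9.png");crop(t.img,190,160,330,260,5,"t9.png")
E
```

```text
7.25 [0.52291987 0.19826159 0.20031162] 0.017923132192735548 [ 0.66797962 -0.27250465 -1.74112286] [-0.05365278  0.06828906  0.0348412 ]
[0.52864151 0.21673905 0.24603854] [-1.93457127e+00 -2.92718644e-03  1.61890345e-03] [ 0.01954011 -0.00093591 -0.04563346] [-5.15108635e-04  3.13898101e+00  6.40023869e-03]
[ 0.50041348 -0.24710095  0.308996  ] [ 0.51644487 -0.08532775  0.24002052] (array([-0.5343,  0.19  , -0.081 ]), array([-0.01  , -0.0891, -0.1733]))
[[303.1, 198.9], [284.8, 192.2], [274.7, 198.9]]
[[262.4, 226.2], [280.0, 232.6], [284.6, 219.9]]
```

View pics/s9.png

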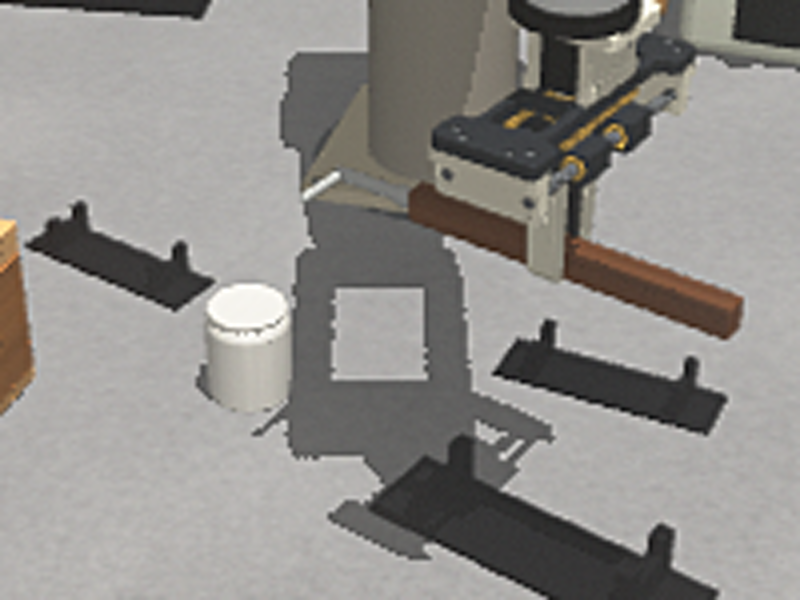

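View pics/t9.png

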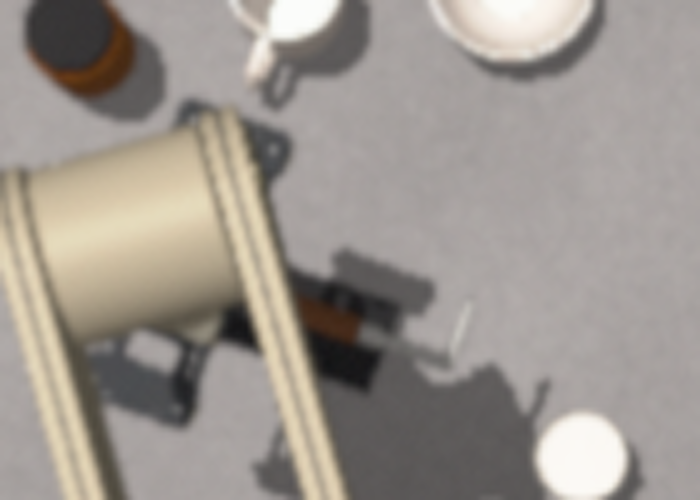

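Run:
```python
from mv import *
st=read_state(); e=eyeL(.05)
root=W(hp,e+[-.06,-.0785,0]); p,Rt=tool_for(root,hp[2],np.radians(8)); print(root,p,rel(p,Rt,st))
```

```text
[ 0.50591576 -0.18735377  0.308996  ] [ 0.52194715 -0.02558057  0.24002052] (array([-0.4203,  0.1558, -0.0792]), array([-0.008 , -0.0901, -0.1735]))
```

Emit:
jog_arm --motion '[0, -0.03, 0.01, -0.04, 0, 0, 0, 0, -0.1, 0.03, -0.079, 0, 0, -0.03, 0, -0.18, 0.06, -0.079, -0.003, -0.03, -0.07, 0, -0.26, 0.09, -0.079, -0.006, -0.06, -0.12, 0, -0.34, 0.12, -0.079, -0.008, -0.09, -0.1735, 0, -0.4, 0.148, -0.079, -0.008, -0.09, -0.1735, 0, -0.42, 0.156, -0.079, -0.008, -0.09, -0.1735, 0, -0.42, 0.156, -0.079, -0.008, -0.09, -0.1735]'

```text
t: 8.15
tool_pos: [0.5213, -0.0266, 0.2388]
orientation: [2.251, 2.05, -0.152]
force: [-0.5, 0.5, -1.7]
opening: 0.0173
```

```bash
cat > look.py <<'E'
from mv import *
import sys
def look(tag,a=.05,tb=(340,130,470,260),sb=(90,120,250,250)):
    st=read_state(); print("t",st["t"],st["tool_pos"],st["opening"],"F",np.round(st["force"],2),"M",np.round(st["wrist_torque"],2))
    o,Rp=pole_of(st); e=W(hp,eyeL(a)); root=o+Rp.apply([.19,0,0]);tip=o+Rp.apply([.19,.0435,0])
    print("root",root,"tip",tip,"pole zyx",Rp.as_euler('zyx'),"eye",e)
    H=R.from_euler('z',hp[2]); print("tip-eye in hutch",H.inv().apply(tip-e))
    for n,b in(("scene",sb),("top",tb)):
        c=Cam(n); k=5; im=cv2.resize(c.img[b[1]:b[3],b[0]:b[2]],None,fx=k,fy=k,interpolation=cv2.INTER_CUBIC)
        cv2.imwrite(f"pics/{tag}_{n}.png",im)
        print(n,"rod130,root,tip,eye crop px",np.round((c.proj([o+Rp.apply([.13,0,0]),root,tip,e])-[b[0],b[1]]+.5)*k-.5,1).tolist())
if __name__=="__main__": look(sys.argv[1],float(sys.argv[2]) if len(sys.argv)>2 else .05)
E
python3 look.py A
```

```text
t 8.15 [ 0.5212941  -0.02655606  0.23875301] 0.017281054936317354 F [-0.52  0.49 -1.75] M [0.05 0.09 0.05]
root [ 0.50498048 -0.18832416  0.30767424] tip [ 0.54828678 -0.19242384  0.30759003] pole zyx [-1.66400716  0.01499322 -0.1384893 ] eye [ 0.5785827  -0.25429976  0.308996  ]
tip-eye in hutch [-0.05883691 -0.03584257 -0.00140597]
scene rod130,root,tip,eye crop px [[640.0, 277.2], [540.3, 244.9], [495.8, 281.0], [358.7, 290.5]]
top rod130,root,tip,eye crop px [[-27.4, 429.5], [69.4, 436.4], [74.3, 366.6], [172.0, 316.7]]
```

View pics/A_scene.png

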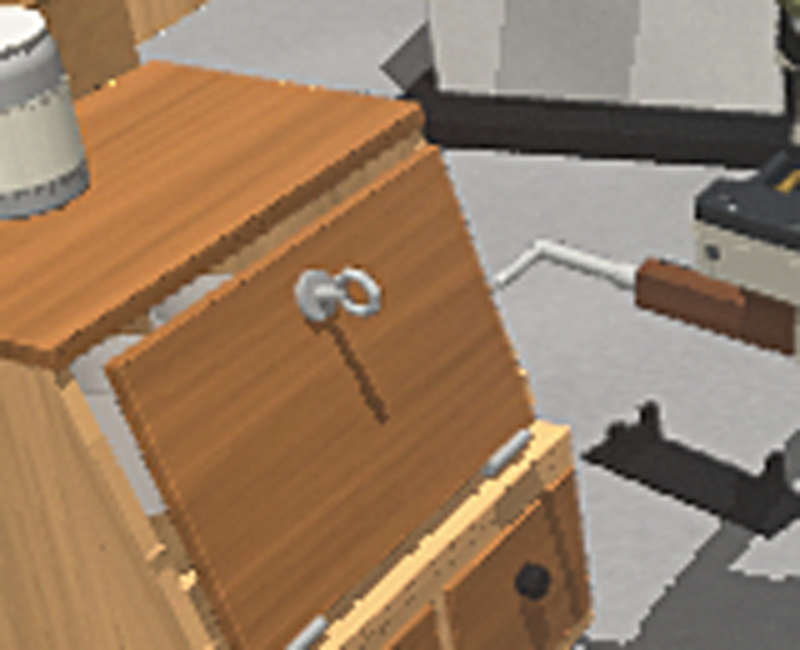

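View pics/A_top.png

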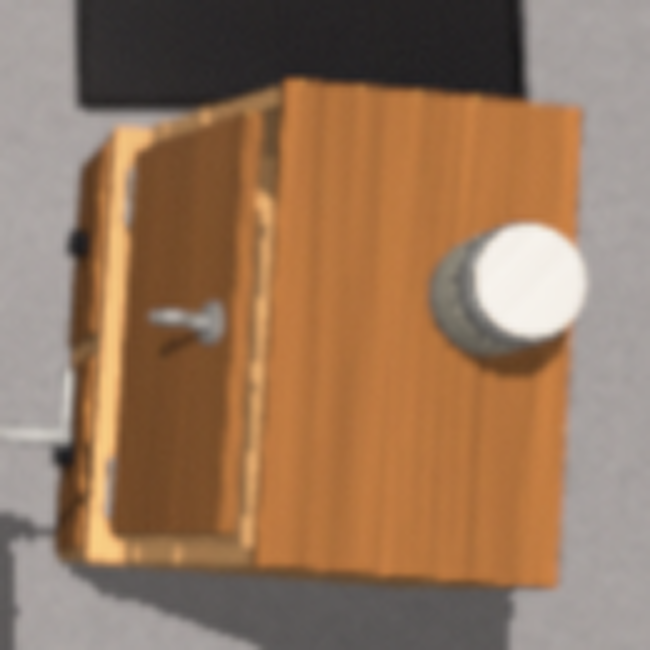

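Run:
```python
from mv import *
t=Cam("top");s=Cam("scene")
crop(t.img,335,180,395,230,12,"A_t.png");crop(s.img,145,160,225,200,9,"A_s.png")
st=read_state();o,Rp=pole_of(st);P=[o+Rp.apply([.19,y,0]) for y in(0,.0435)]
print((t.proj(P)-[335,180]+.5)*12-.5)
```

```text
[[219.27062772 443.66094189]
 [230.42746151 276.09646843]]
```

View pics/A_t.png

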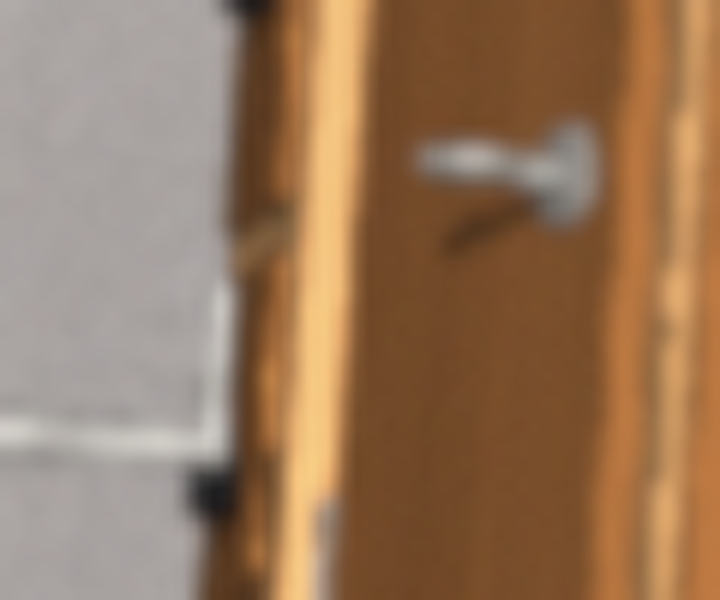

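View pics/A_s.png

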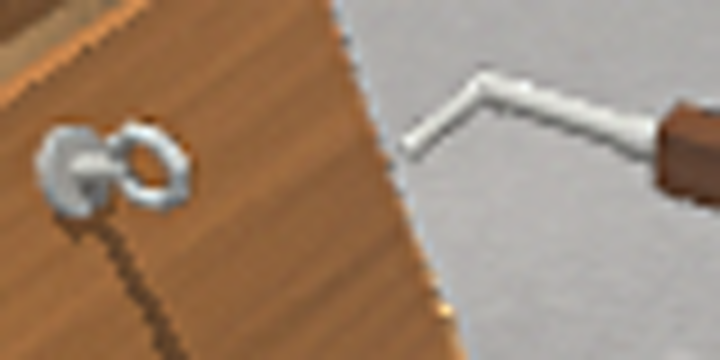

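The zooms show the real tip about 2 mm short of the model in hutch +x, and otherwise within about 1 mm. Next I approach to 20 mm beside the ring, with correction.

```bash
cat >> mv.py <<'E'
H=R.from_euler('z',hp[2])
def tip_goal(d,a=.05,pitch=8,st=None,ycor=0):
    "tool pose so that model hook tip is at eye(a)+d (hutch axes)"
    Rp=H*R.from_euler('y',-np.radians(pitch)); tip=W(hp,eyeL(a)+np.array(d)); root=tip-Rp.apply([0,.0435,0])
    p,Rt=tool_for(root,hp[2],np.radians(pitch)); return rel(p,Rt,st)
E
python3 -c "
from mv import *
print(tip_goal([.002,-.020,.0008]))"
```

```text
(array([-0.1257,  0.03  ,  0.0149]), array([-0.0003, -0.0005,  0.0007]))
```

Emit:
jog_arm --motion '[0, -0.03, 0.0, 0.003, 0, 0, 0, 0, -0.06, 0.004, 0.006, 0, 0, 0, 0, -0.09, 0.015, 0.01, 0, 0, 0, 0, -0.115, 0.025, 0.014, 0, 0, 0, 0, -0.1257, 0.03, 0.0149, 0, 0, 0, 0, -0.1257, 0.03, 0.0149, 0, 0, 0.001, 0, -0.1257, 0.03, 0.0149, 0, 0, 0.001]'

```text
t: 9.05
tool_pos: [0.5312, -0.0888, 0.2407]
orientation: [2.25, 2.051, -0.15]
force: [-0.9, 1.5, -2.4]
opening: 0.0175
```

```bash
python3 look.py B
python3 - <<'E'
from mv import *
t=Cam("top");s=Cam("scene")
crop(t.img,345,180,395,220,14,"B_t.png");crop(s.img,135,155,195,200,12,"B_s.png")
st=read_state();o,Rp=pole_of(st);P=[o+Rp.apply([.19,0,0]),o+Rp.apply([.19,.0435,0]),W(hp,eyeL(.05))]
print((t.proj(P)-[345,180]+.5)*14-.5);print((s.proj(P)-[135,155]+.5)*12-.5)
E
```

```text
t 9.05 [ 0.53116739 -0.08876592  0.24069398] 0.017546594884522388 F [-0.87  1.5  -2.44] M [0.1  0.06 0.  ]
root [ 0.51497053 -0.2505988   0.30949056] tip [ 0.5582822  -0.25464216  0.30946258] pole zyx [-1.66290687  0.01346911 -0.13787097] eye [ 0.5785827  -0.25429976  0.308996  ]
tip-eye in hutch [ 0.00220261 -0.02018356  0.00046658]
scene rod130,root,tip,eye crop px [[523.3, 268.1], [425.6, 236.2], [378.0, 271.7], [358.7, 290.5]]
top rod130,root,tip,eye crop px [[72.1, 412.0], [169.0, 418.8], [173.6, 349.1], [172.0, 316.7]]
[[401.90002039 472.47086175]
 [414.42131093 277.46307537]
 [412.4770848  187.68907291]]
[[483.74245312 147.54421339]
 [369.71922802 232.88768997]
 [321.61936096 277.82912082]]
```

View pics/B_t.png

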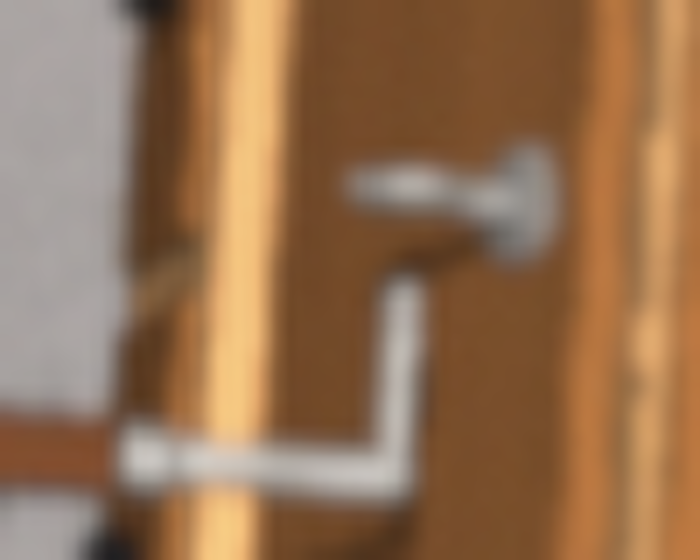

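View pics/B_s.png

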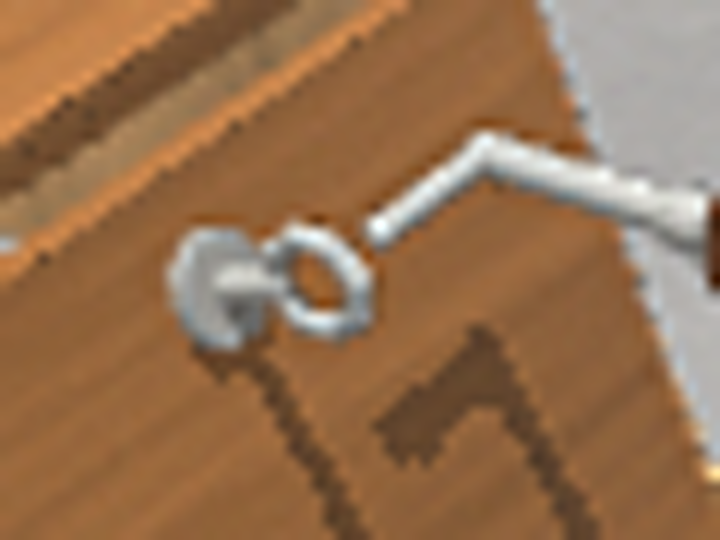

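In the top view the extended prong line (x≈410) meets the ring centre (≈408,185). In the scene view it passes within about 0.5 mm of the hole centre (320,281). Insert sideways.

Emit:
jog_arm --motion '[0, 0, 0.012, 0, 0, 0, 0, 0, 0, 0.024, 0, 0, 0, 0, 0, 0, 0.036, 0, 0, 0, 0, 0, 0, 0.048, 0, 0, 0, 0, 0, 0, 0.048, 0, 0, 0, 0]'

```text
t: 9.75
tool_pos: [0.5557, -0.0904, 0.2406]
orientation: [2.248, 2.052, -0.15]
force: [-0.1, -0.1, -1.7]
opening: 0.0176
```

```bash
python3 look.py C
python3 - <<'E'
from mv import *
t=Cam("top");s=Cam("scene")
crop(t.img,345,180,395,220,14,"C_t.png");crop(s.img,135,155,195,200,12,"C_s.png")
E
```

```text
t 9.75 [ 0.55573806 -0.09042737  0.24064473] 0.01763386134025168 F [-0.07 -0.07 -1.66] M [ 0.07  0.03 -0.02]
root [ 0.53977681 -0.25226945  0.30947473] tip [ 0.58309429 -0.25624998  0.30944704] pole zyx [-1.66146829  0.01328195 -0.13809551] eye [ 0.5785827  -0.25429976  0.308996  ]
tip-eye in hutch [0.00152827 0.00467142 0.00045104]
scene rod130,root,tip,eye crop px [[498.9, 289.1], [399.8, 256.4], [350.7, 293.3], [358.7, 290.5]]
top rod130,root,tip,eye crop px [[73.8, 372.4], [170.6, 378.9], [175.0, 309.4], [172.0, 316.7]]
```

View pics/C_t.png

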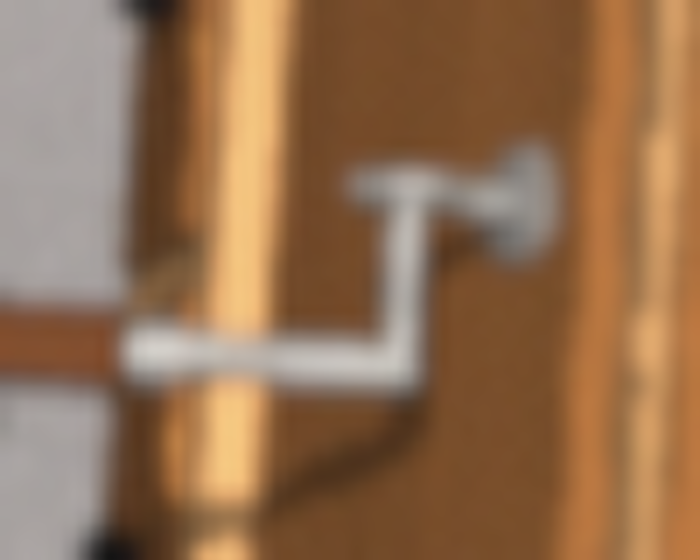

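View pics/C_s.png

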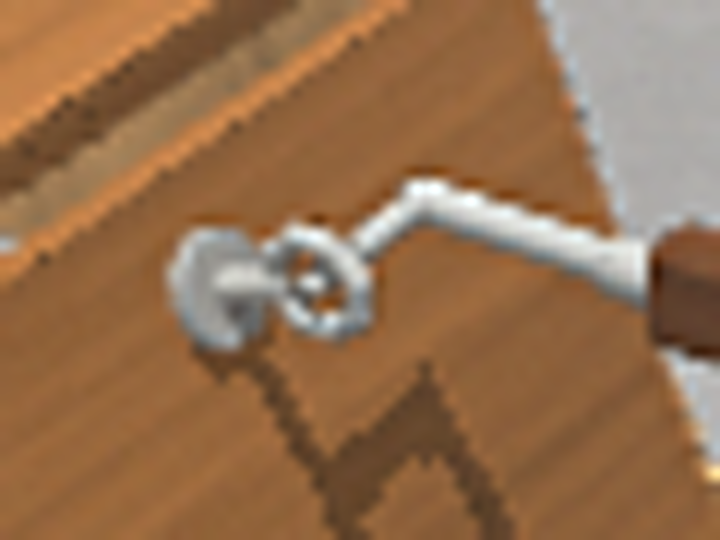

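The tip is in the hole and centred (scene 317,284), with no contact force. Continue 18 mm further.

Emit:
jog_arm --motion '[0, 0, 0.012, 0, 0, 0, 0, 0, 0, 0.024, 0, 0, 0, 0, 0, 0, 0.036, 0, 0, 0, 0, 0, 0, 0.036, 0, 0, 0, 0]'

```text
t: 10.35
tool_pos: [0.5736, -0.0921, 0.2407]
orientation: [2.248, 2.052, -0.15]
force: [-0.4, -0.4, -1.5]
opening: 0.0175
```

```bash
python3 look.py D
python3 - <<'E'
from mv import *
t=Cam("top");s=Cam("scene")
crop(t.img,345,180,395,220,14,"D_t.png");crop(s.img,135,155,195,200,12,"D_s.png")
st=read_state(); print(st["q"])
# trajectory: eye centre at prong 21 mm from tip; pitch schedule
for a in (.05,.25,.45,.65,.85,1.05,1.2):
    pit=8+28*(a-.05)/1.15
    print(a,round(pit,1),*tip_goal([0.001,.0225,.0005],a,pit,st))
E
```

```text
t 10.35 [ 0.57356613 -0.09211903  0.24068949] 0.01752133212125676 F [-0.43 -0.4  -1.51] M [0.07 0.07 0.04]
root [ 0.55758883 -0.25396053  0.30951713] tip [ 0.60090582 -0.25794642  0.30948688] pole zyx [-1.66158284  0.0133558  -0.13807377] eye [ 0.5785827  -0.25429976  0.308996  ]
tip-eye in hutch [0.00158415 0.02256347 0.00049087]
scene rod130,root,tip,eye crop px [[479.9, 304.5], [379.8, 271.2], [329.5, 308.9], [358.7, 290.5]]
top rod130,root,tip,eye crop px [[75.8, 343.9], [172.6, 350.2], [176.9, 280.9], [172.0, 316.7]]
[-0.1515073   0.05419724  1.474491   -0.13571306  1.60128398 -0.0654098 ]
0.05 8.0 [0.0009 0.0015 0.0004] [-0.0006 -0.0006  0.0002]
0.25 12.9 [0.0532 0.0015 0.0255] [-0.0006 -0.0547 -0.    ]
0.45 17.7 [0.1026 0.0014 0.062 ] [-0.0005 -0.1088 -0.0002]
0.65 22.6 [0.1468 0.0013 0.1093] [-0.0005 -0.1629 -0.0004]
0.85 27.5 [0.1834 0.0011 0.1665] [-0.0005 -0.217  -0.0006]
1.05 32.3 [0.2106 0.0009 0.232 ] [-0.0005 -0.2711 -0.0008]
1.2 36.0 [0.2237 0.0008 0.2856] [-0.0004 -0.3117 -0.001 ]
```

View pics/D_t.png

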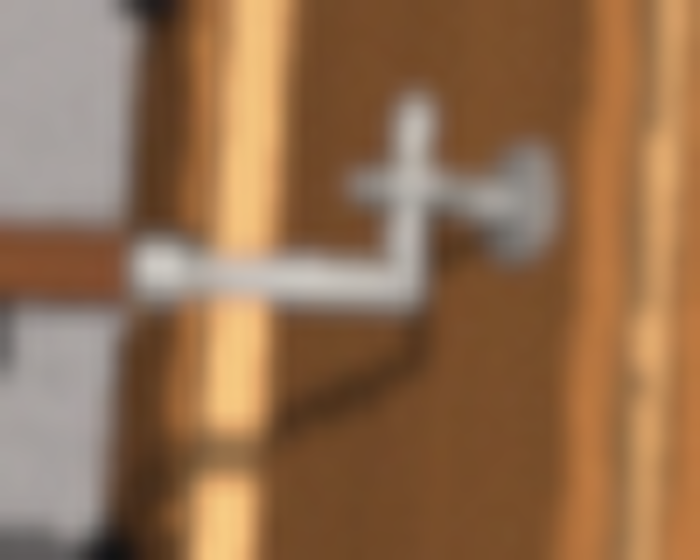

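View pics/D_s.png

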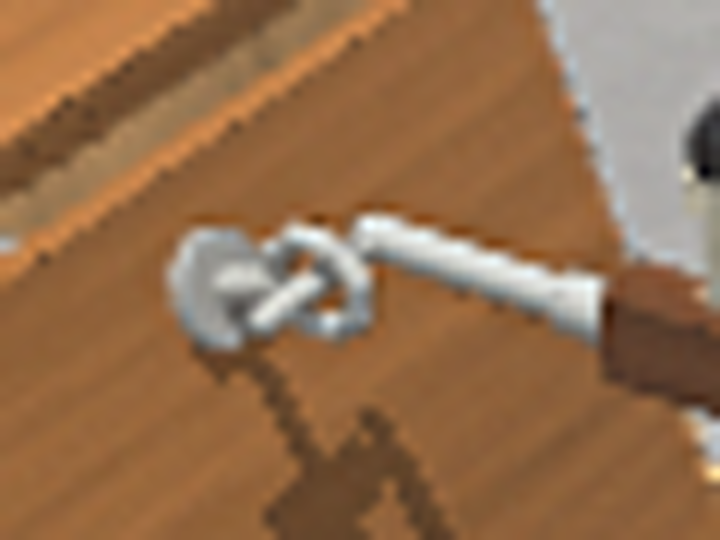

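The prong is well through the ring (tip beyond it at top view 415,95; force about 0). Now swing along the arc in short calls, pitching the pole gradually so the pull stays along its axis.

```bash
cat > arc.py <<'E'
from mv import *
import sys
a0,a1,n=float(sys.argv[1]),float(sys.argv[2]),int(sys.argv[3])
st=read_state()
print("t",st["t"],"F",np.round(st["force"],2),"M",np.round(st["wrist_torque"],2),"op",st["opening"])
out=[]
for a in np.linspace(a0,a1,n+1)[1:]:
    d,w=tip_goal([.0016,.0225,.0005],a,8+28*(min(a,1.2)-.05)/1.15,st)
    out.append([0]+[round(float(v),4) for v in d]+[round(float(v),4) for v in w])
print(str(sum(out,[])))
E
python3 arc.py .05 .17 8
```

```text
t 10.55 F [ 0.07 -0.19 -1.68] M [ 0.05  0.03 -0.01] op 0.01742822574878365
[0, 0.0037, 0.0015, 0.002, -0.0006, -0.0047, 0.0001, 0, 0.0077, 0.0015, 0.0036, -0.0006, -0.0087, 0.0001, 0, 0.0116, 0.0015, 0.0052, -0.0006, -0.0128, 0.0001, 0, 0.0156, 0.0015, 0.0068, -0.0006, -0.0168, 0.0001, 0, 0.0195, 0.0015, 0.0086, -0.0006, -0.0209, 0.0001, 0, 0.0235, 0.0015, 0.0104, -0.0006, -0.0249, 0.0001, 0, 0.0274, 0.0015, 0.0123, -0.0006, -0.029, 0.0001, 0, 0.0313, 0.0015, 0.0142, -0.0006, -0.0331, 0.0]
```

Emit:
jog_arm --motion '[0, 0.004, 0, 0.002, 0, -0.005, 0, 0, 0.008, 0, 0.0036, 0, -0.009, 0, 0, 0.0116, 0, 0.0052, 0, -0.013, 0, 0, 0.0156, 0, 0.0068, 0, -0.017, 0, 0, 0.0195, 0, 0.0086, 0, -0.021, 0, 0, 0.0235, 0, 0.0104, 0, -0.025, 0, 0, 0.0274, 0, 0.0123, 0, -0.029, 0, 0, 0.0313, 0, 0.0142, 0, -0.033, 0]'

```text
t: 11.35
tool_pos: [0.5741, -0.0774, 0.2315]
orientation: [2.22, 2.026, -0.207]
force: [-0.4, -3.4, -1.8]
opening: 0.0178
```

```bash
python3 arc.py .17 .33 8; python3 look.py E .17
```

```text
t 11.35 F [-0.37 -3.45 -1.81] M [-0.51  0.02 -0.  ] op 0.017773445737163218
[0, 0.0052, 0.0016, 0.0023, -0.0006, -0.0051, 0.0, 0, 0.0105, 0.0016, 0.0048, -0.0006, -0.0105, -0.0, 0, 0.0158, 0.0016, 0.0074, -0.0006, -0.0159, -0.0, 0, 0.0211, 0.0015, 0.0102, -0.0006, -0.0213, -0.0, 0, 0.0264, 0.0015, 0.0131, -0.0006, -0.0267, -0.0001, 0, 0.0316, 0.0015, 0.0161, -0.0006, -0.0322, -0.0001, 0, 0.0368, 0.0015, 0.0192, -0.0006, -0.0376, -0.0001, 0, 0.042, 0.0015, 0.0224, -0.0006, -0.043, -0.0001]
t 11.35 [ 0.57413379 -0.07737194  0.2315206 ] 0.017773445737163218 F [-0.37 -3.45 -1.81] M [-0.51  0.02 -0.  ]
root [ 0.55849824 -0.23540049  0.30877148] tip [ 0.60181442 -0.23939512  0.30873157] pole zyx [-1.66091871  0.01834124 -0.19024206] eye [ 0.58027541 -0.23591934  0.30827148]
tip-eye in hutch [0.00148591 0.021767   0.00046009]
scene rod130,root,tip,eye crop px [[512.0, 316.3], [411.2, 277.7], [361.5, 315.8], [389.3, 297.7]]
top rod130,root,tip,eye crop px [[46.1, 343.4], [142.7, 349.2], [147.2, 279.9], [142.5, 314.5]]
```

View pics/E_scene.png

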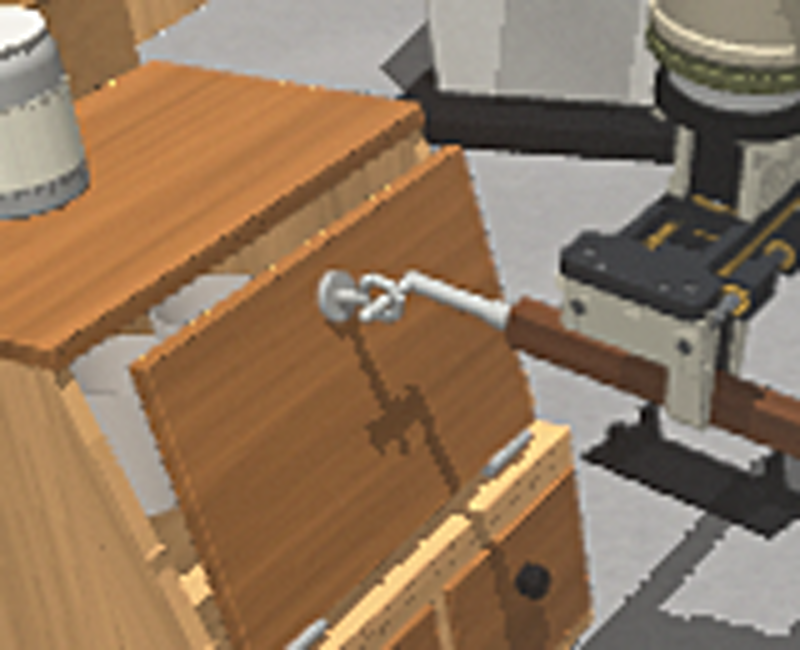

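The flap is following (ring at scene 382,298) with about 3.4 N of pull. Continue.

Emit:
jog_arm --motion '[0, 0.0052, 0.0015, 0.0023, 0, -0.005, 0, 0, 0.0105, 0.0015, 0.0048, 0, -0.0105, 0, 0, 0.0158, 0.0015, 0.0074, 0, -0.016, 0, 0, 0.0211, 0.0015, 0.0102, 0, -0.0213, 0, 0, 0.0264, 0.0015, 0.0131, 0, -0.0267, 0, 0, 0.0316, 0.0015, 0.0161, 0, -0.0322, 0, 0, 0.0368, 0.0015, 0.0192, 0, -0.0376, 0, 0, 0.042, 0.0015, 0.0224, 0, -0.043, 0]'

```text
t: 12.25
tool_pos: [0.5765, -0.0583, 0.2161]
orientation: [2.181, 1.992, -0.278]
force: [-1.0, -3.9, -2.2]
opening: 0.0178
```

```bash
python3 arc.py .33 .49 8
```

```text
t 12.25 F [-0.96 -3.89 -2.18] M [-0.3   0.16 -0.22] op 0.017751654334883907
[0, 0.0038, 0.0004, 0.0024, -0.0008, -0.0053, 0.0004, 0, 0.0092, 0.0004, 0.0055, -0.0008, -0.0107, 0.0004, 0, 0.0145, 0.0004, 0.0087, -0.0008, -0.0161, 0.0004, 0, 0.0197, 0.0004, 0.012, -0.0008, -0.0215, 0.0003, 0, 0.025, 0.0004, 0.0154, -0.0008, -0.027, 0.0003, 0, 0.0302, 0.0004, 0.019, -0.0008, -0.0324, 0.0003, 0, 0.0353, 0.0004, 0.0226, -0.0008, -0.0378, 0.0003, 0, 0.0405, 0.0004, 0.0264, -0.0008, -0.0432, 0.0003]
```

Emit:
jog_arm --motion '[0, 0.004, 0, 0.0024, 0, -0.005, 0, 0, 0.0092, 0, 0.0055, 0, -0.0107, 0, 0, 0.0145, 0, 0.0087, 0, -0.016, 0, 0, 0.0197, 0, 0.012, 0, -0.0215, 0, 0, 0.025, 0, 0.0154, 0, -0.027, 0, 0, 0.0302, 0, 0.019, 0, -0.0324, 0, 0, 0.0353, 0, 0.0226, 0, -0.0378, 0, 0, 0.0405, 0, 0.0264, 0, -0.0432, 0]'

```text
t: 13.05
tool_pos: [0.578, -0.0419, 0.198]
orientation: [2.142, 1.956, -0.348]
force: [-0.8, -3.6, -2.5]
opening: 0.0175
```

```bash
python3 arc.py .49 .65 8;python3 look.py G .49
```

```text
t 13.05 F [-0.77 -3.64 -2.46] M [-0.19  0.16 -0.14] op 0.017526324496882132
[0, 0.0047, 0.0004, 0.0033, -0.0008, -0.005, 0.0003, 0, 0.01, 0.0004, 0.0069, -0.0008, -0.0104, 0.0003, 0, 0.0153, 0.0004, 0.0107, -0.0008, -0.0158, 0.0003, 0, 0.0205, 0.0004, 0.0146, -0.0008, -0.0212, 0.0003, 0, 0.0257, 0.0004, 0.0186, -0.0008, -0.0266, 0.0002, 0, 0.0308, 0.0004, 0.0227, -0.0008, -0.032, 0.0002, 0, 0.0358, 0.0003, 0.0269, -0.0008, -0.0374, 0.0002, 0, 0.0409, 0.0003, 0.0313, -0.0008, -0.0429, 0.0002]
t 13.05 [ 0.5779899  -0.04190831  0.19798741] 0.017526324496882132 F [-0.77 -3.64 -2.46] M [-0.19  0.16 -0.14]
root [ 0.56354983 -0.1880408   0.29607904] tip [ 0.60686686 -0.19202597  0.29601838] pole zyx [-1.65724898  0.03077011 -0.32587812] eye [ 0.58462582 -0.1886798   0.29569057]
tip-eye in hutch [0.00129247 0.02245418 0.0003278 ]
scene rod130,root,tip,eye crop px [[593.4, 367.6], [492.7, 315.4], [445.2, 355.1], [472.3, 335.4]]
top rod130,root,tip,eye crop px [[-30.0, 339.7], [63.8, 343.9], [68.4, 275.1], [63.9, 310.5]]
```

View pics/G_scene.png

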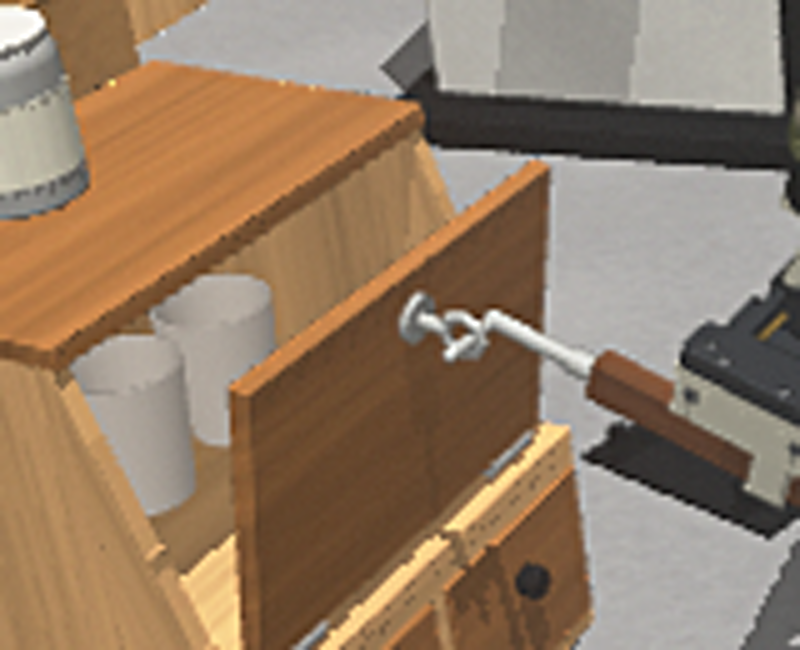

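View pics/G_top.png

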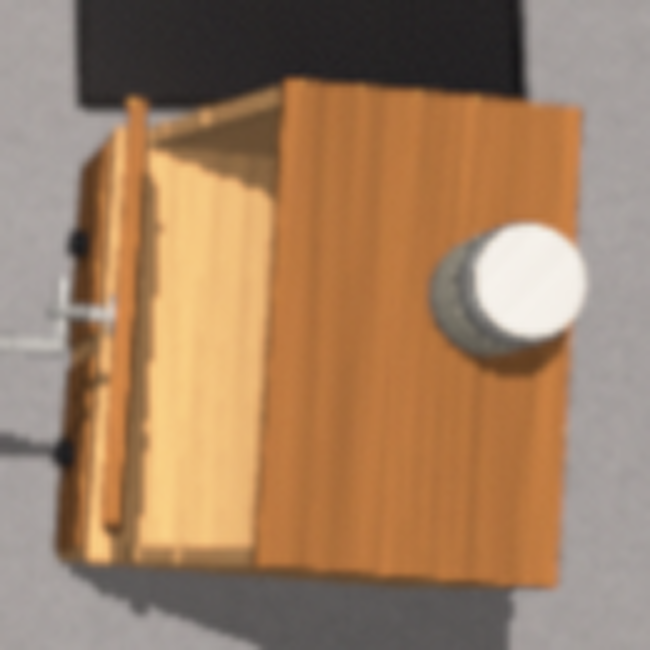

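The flap is past upright and the prong is still mid-ring (scene ~462,345). Continue.

Emit:
jog_arm --motion '[0, 0.0047, 0, 0.0033, 0, -0.005, 0, 0, 0.01, 0, 0.0069, 0, -0.0104, 0, 0, 0.0153, 0, 0.0107, 0, -0.0158, 0, 0, 0.0205, 0, 0.0146, 0, -0.0212, 0, 0, 0.0257, 0, 0.0186, 0, -0.0266, 0, 0, 0.0308, 0, 0.0227, 0, -0.032, 0, 0, 0.0358, 0, 0.0269, 0, -0.0374, 0, 0, 0.0409, 0, 0.0313, 0, -0.0429, 0]'

```text
t: 13.95
tool_pos: [0.5791, -0.0269, 0.1758]
orientation: [2.101, 1.921, -0.416]
force: [0.0, -3.6, -2.0]
opening: 0.0178
```

```bash
python3 arc.py .65 .81 8
```

```text
t 13.95 F [ 0.03 -3.57 -1.98] M [-0.15  0.01  0.11] op 0.017816000218046003
[0, 0.0034, 0.001, 0.003, -0.0012, -0.0053, 0.0009, 0, 0.0086, 0.001, 0.0073, -0.0012, -0.0107, 0.0009, 0, 0.0137, 0.001, 0.0116, -0.0012, -0.0161, 0.0009, 0, 0.0188, 0.001, 0.016, -0.0012, -0.0215, 0.0009, 0, 0.0239, 0.001, 0.0206, -0.0012, -0.0269, 0.0008, 0, 0.0288, 0.001, 0.0252, -0.0012, -0.0323, 0.0008, 0, 0.0337, 0.001, 0.03, -0.0012, -0.0377, 0.0008, 0, 0.0386, 0.001, 0.0349, -0.0012, -0.0431, 0.0008]
```

Emit:
jog_arm --motion '[0, 0.0034, 0.001, 0.003, 0, -0.005, 0, 0, 0.0086, 0.001, 0.0073, 0, -0.0107, 0, 0, 0.0137, 0.001, 0.0116, 0, -0.0161, 0, 0, 0.0188, 0.001, 0.016, 0, -0.0215, 0, 0, 0.0239, 0.001, 0.0206, 0, -0.0269, 0, 0, 0.0288, 0.001, 0.0252, 0, -0.0323, 0, 0, 0.0337, 0.001, 0.03, 0, -0.0377, 0, 0, 0.0386, 0.001, 0.0349, 0, -0.0431, 0]'

```text
t: 14.75
tool_pos: [0.5805, -0.0157, 0.152]
orientation: [2.059, 1.883, -0.482]
force: [0.4, -3.2, -2.5]
opening: 0.0178
```

```bash
python3 arc.py .81 .97 8;python3 look.py I .81
```

```text
t 14.75 F [ 0.39 -3.17 -2.48] M [ 0.01  0.08 -0.09] op 0.01784765306555573
[0, 0.0046, 0.0001, 0.0042, -0.0012, -0.005, 0.0008, 0, 0.0096, 0.0001, 0.009, -0.0012, -0.0104, 0.0008, 0, 0.0146, 0.0001, 0.0138, -0.0012, -0.0159, 0.0008, 0, 0.0195, 0.0001, 0.0188, -0.0012, -0.0213, 0.0008, 0, 0.0244, 0.0001, 0.0239, -0.0012, -0.0267, 0.0008, 0, 0.0292, 0.0001, 0.0291, -0.0012, -0.0321, 0.0008, 0, 0.0339, 0.0001, 0.0344, -0.0012, -0.0375, 0.0007, 0, 0.0385, 0.0001, 0.0398, -0.0012, -0.0429, 0.0007]
t 14.75 [ 0.58054303 -0.01569856  0.15200395] 0.01784765306555573 F [ 0.39 -3.17 -2.48] M [ 0.01  0.08 -0.09]
root [ 0.56761092 -0.14726395  0.26908725] tip [ 0.61092898 -0.15123706  0.26898801] pole zyx [-1.65165608  0.04285401 -0.46134239] eye [ 0.58839247 -0.14777921  0.26882547]
tip-eye in hutch [0.00137657 0.02275865 0.00016254]
scene rod130,root,tip,eye crop px [[664.8, 439.4], [567.7, 375.5], [522.6, 417.0], [549.0, 395.8]]
top rod130,root,tip,eye crop px [[-94.5, 339.7], [-6.6, 342.3], [-2.0, 274.5], [-6.6, 309.8]]
```

View pics/I_scene.png

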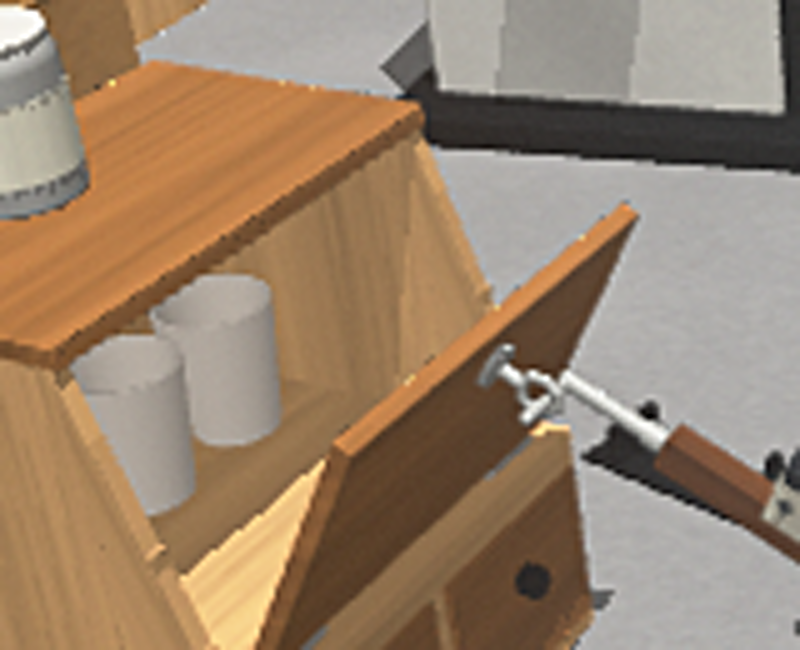

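The ring follows as modelled (ring ~540,392; model 549,396 including the lead). Continue.

Emit:
jog_arm --motion '[0, 0.0046, 0, 0.0042, 0, -0.005, 0, 0, 0.0096, 0, 0.009, 0, -0.0104, 0, 0, 0.0146, 0, 0.0138, 0, -0.0159, 0, 0, 0.0195, 0, 0.0188, 0, -0.0213, 0, 0, 0.0244, 0, 0.0239, 0, -0.0267, 0, 0, 0.0292, 0, 0.0291, 0, -0.0321, 0, 0, 0.0339, 0, 0.0344, 0, -0.0375, 0, 0, 0.0385, 0, 0.0398, 0, -0.0429, 0]'

```text
t: 15.65
tool_pos: [0.5809, -0.0068, 0.1246]
orientation: [2.017, 1.845, -0.545]
force: [-0.3, -3.0, -1.3]
opening: 0.0178
```

```bash
python3 arc.py .97 1.12 8
```

```text
t 15.65 F [-0.27 -2.96 -1.26] M [ 0.02 -0.03  0.06] op 0.01781206805302084
[0, 0.0029, 0.001, 0.0036, -0.0016, -0.0049, 0.0015, 0, 0.0074, 0.001, 0.0086, -0.0016, -0.0099, 0.0015, 0, 0.0119, 0.001, 0.0136, -0.0016, -0.015, 0.0015, 0, 0.0163, 0.001, 0.0187, -0.0016, -0.0201, 0.0015, 0, 0.0207, 0.001, 0.024, -0.0016, -0.0252, 0.0015, 0, 0.025, 0.001, 0.0293, -0.0016, -0.0302, 0.0014, 0, 0.0292, 0.001, 0.0347, -0.0016, -0.0353, 0.0014, 0, 0.0333, 0.001, 0.0402, -0.0016, -0.0404, 0.0014]
```

Emit:
jog_arm --motion '[0, 0.003, 0.001, 0.0036, 0, -0.005, 0, 0, 0.0074, 0.001, 0.0086, 0, -0.0099, 0, 0, 0.0119, 0.001, 0.0136, 0, -0.015, 0, 0, 0.0163, 0.001, 0.0187, 0, -0.0201, 0, 0, 0.0207, 0.001, 0.024, 0, -0.0252, 0, 0, 0.025, 0.001, 0.0293, 0, -0.0302, 0, 0, 0.0292, 0.001, 0.0347, 0, -0.0353, 0, 0, 0.0333, 0.001, 0.0402, 0, -0.0404, 0]'

```text
t: 16.45
tool_pos: [0.5818, -0.0027, 0.0986]
orientation: [1.976, 1.808, -0.603]
force: [-0.2, -3.4, -1.4]
opening: 0.0177
```

```bash
python3 arc.py 1.12 1.2 8; python3 look.py K 1.12
```

```text
t 16.45 F [-0.19 -3.43 -1.42] M [ 0.19  0.06 -0.08] op 0.017749592870769985
[0, 0.0021, 0.0001, 0.0023, -0.0016, -0.0022, 0.0015, 0, 0.0044, 0.0001, 0.0051, -0.0016, -0.0049, 0.0015, 0, 0.0067, 0.0001, 0.008, -0.0015, -0.0076, 0.0015, 0, 0.009, 0.0001, 0.0109, -0.0015, -0.0103, 0.0014, 0, 0.0113, 0.0001, 0.0138, -0.0015, -0.0131, 0.0014, 0, 0.0136, 0.0001, 0.0167, -0.0015, -0.0158, 0.0014, 0, 0.0158, 0.0001, 0.0197, -0.0015, -0.0185, 0.0014, 0, 0.018, 0.0001, 0.0227, -0.0015, -0.0212, 0.0014]
t 16.45 [ 0.58176064 -0.00266144  0.09855704] 0.017749592870769985 F [-0.19 -3.43 -1.42] M [ 0.19  0.06 -0.08]
root [ 0.57053657 -0.11776869  0.23200939] tip [ 0.61385522 -0.12173392  0.23186474] pole zyx [-1.64460033  0.05386708 -0.59293148] eye [ 0.59112316 -0.11812771  0.23174308]
tip-eye in hutch [0.00150638 0.02296699 0.00012166]
scene rod130,root,tip,eye crop px [[715.8, 520.6], [625.2, 447.8], [582.4, 491.3], [608.0, 468.9]]
top rod130,root,tip,eye crop px [[-139.1, 342.6], [-59.1, 343.6], [-54.5, 277.3], [-59.3, 312.1]]
```

View pics/K_scene.png

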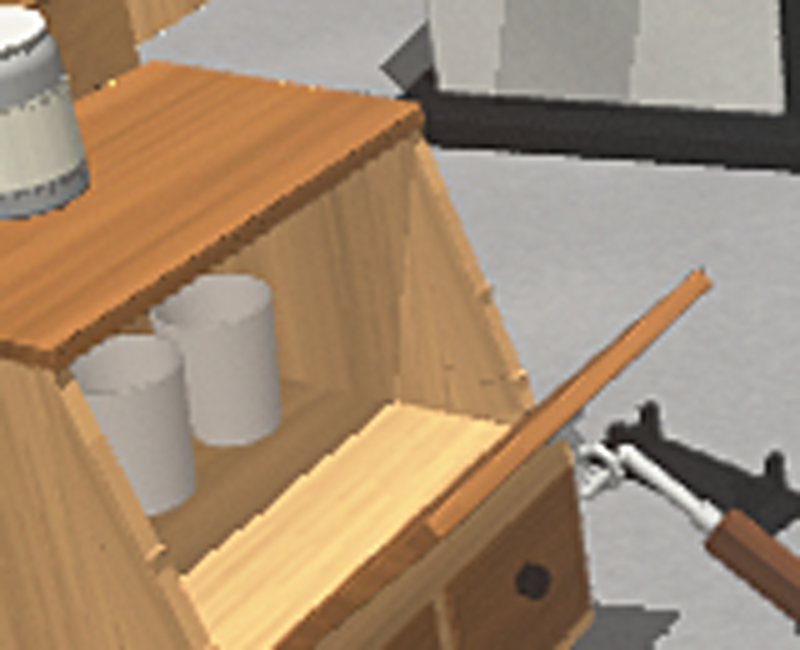

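Emit:
jog_arm --motion '[0, 0.0021, 0, 0.0023, 0, -0.002, 0, 0, 0.0044, 0, 0.0051, 0, -0.005, 0, 0, 0.0067, 0, 0.008, 0, -0.0076, 0, 0, 0.009, 0, 0.0109, 0, -0.0103, 0, 0, 0.0113, 0, 0.0138, 0, -0.0131, 0, 0, 0.0136, 0, 0.0167, 0, -0.0158, 0, 0, 0.0158, 0, 0.0197, 0, -0.0185, 0, 0, 0.018, 0, 0.0227, 0, -0.0212, 0]'

```text
t: 17.35
tool_pos: [0.5814, -0.0013, 0.0832]
orientation: [1.954, 1.789, -0.634]
force: [0.3, -1.8, -1.3]
opening: 0.0174
```

```bash
python3 arc.py 1.2 1.24 8
python3 - <<'E'
from mv import *
st=read_state();o,Rp=pole_of(st);F=st["force"]-[-.1,-.1,-1.65]
print("net in pole axes",Rp.inv().apply(F),"hutch",H.inv().apply(F), "pole x in hutch",H.inv().apply(Rp.apply([1,0,0])))
print("tool axes of pole x",R.from_rotvec(st["orientation"]).inv().apply(Rp.apply([1,0,0])))
E
```

```text
t 17.35 F [ 0.33 -1.82 -1.26] M [ 0.14 -0.03 -0.05] op 0.01742369308419742
[0, 0.0, 0.0011, -0.0004, -0.002, 0.0001, 0.0022, 0, 0.0014, 0.0011, 0.0003, -0.002, 0.0001, 0.0022, 0, 0.0027, 0.0011, 0.0011, -0.002, 0.0001, 0.0022, 0, 0.004, 0.0011, 0.0018, -0.002, 0.0001, 0.0022, 0, 0.0054, 0.0011, 0.0026, -0.002, 0.0001, 0.0022, 0, 0.0067, 0.0011, 0.0034, -0.002, 0.0001, 0.0022, 0, 0.008, 0.0011, 0.0042, -0.002, 0.0001, 0.0022, 0, 0.0093, 0.0011, 0.005, -0.002, 0.0001, 0.0022]
net in pole axes [ 1.5807023   0.58568533 -0.66537411] hutch [1.66927477 0.5890169  0.38852363] pole x in hutch [0.80887235 0.00344682 0.58797419]
tool axes of pole x [-9.99996553e-01 -3.22887639e-04 -2.60573528e-03]
```

Emit:
jog_arm --motion '[0, 0.0015, 0, 0.0005, 0, 0, 0, 0, 0.003, 0, 0.001, 0, 0, 0, 0, 0.0045, 0, 0.0015, 0, 0, 0, 0, 0.006, 0, 0.002, 0, 0, 0]'

```text
t: 17.75
tool_pos: [0.5819, -0.0006, 0.0817]
orientation: [1.953, 1.787, -0.634]
force: [-0.1, -9.1, 4.1]
opening: 0.0177
```

```bash
cat > net.py <<'E'
from mv import *
st=read_state();o,Rp=pole_of(st);F=st["force"]-[-.1,-.1,-1.65]
tip=o+Rp.apply([.19,.0435,0])
print(st["t"],"pole axes",Rp.inv().apply(F),"|F|",np.linalg.norm(F),"M",np.round(st["wrist_torque"],2),"tan",H.inv().apply(F)@[.43,0,.90], "tip-eye(1.2)",H.inv().apply(tip-W(hp,eyeL(1.2))))
E
python3 net.py
```

```text
17.75 pole axes [10.61341013  0.8034116  -0.67134421] |F| 10.664926059791737 M [-1.22  0.06  0.05] tan 8.99659227730675 tip-eye(1.2) [ 0.00032801  0.02292964 -0.00186079]
```

Pulling now at about 10.6 N along the pole. Camera calls hold the last target exactly, so I use them to hold the tug while logging the force and looking.

Run:
```python
from mv import *
cs=None
for i in range(18):
    c=Cam("scene"); st=read_state();o,Rp=pole_of(st);F=st["force"]-[-.1,-.1,-1.65]
    print(round(st["t"],2),np.round(Rp.inv().apply(F),1),round(float(np.linalg.norm(F)),1),end="; ")
    if np.linalg.norm(F)>15: print("HIGH");break
cv2.imwrite("pics/tug.png",cv2.resize(c.img[120:250,90:250],None,fx=5,fy=5,interpolation=cv2.INTER_CUBIC))
```

```text
17.8 [ 9.   1.3 -0.5] 9.1; 17.85 [8.4 1.1 0.3] 8.4; 17.9 [ 9.4  0.6 -0.7] 9.4; 17.95 [ 7.9  1.5 -1.5] 8.2; 18.0 [ 8.8  0.9 -0. ] 8.9; 18.05 [ 8.5  1.  -0.9] 8.6; 18.1 [ 8.8  0.3 -1.3] 8.9; 18.15 [ 8.5  1.1 -0.3] 8.6; 18.2 [ 9.   1.1 -0.7] 9.1; 18.25 [7.8 0.7 0.3] 7.8; 18.3 [ 8.6  1.  -0.7] 8.7; 18.35 [ 7.8  1.4 -0.9] 8.0; 18.4 [ 8.6  1.6 -0.7] 8.8; 18.45 [ 8.4  1.2 -1. ] 8.5; 18.5 [ 7.5  0.2 -1.3] 7.6; 18.55 [ 8.4  1.1 -1.7] 8.7; 18.6 [ 8.6  0.1 -1.2] 8.7; 18.65 [ 8.4  0.8 -0.8] 8.5;
```

View pics/tug.png

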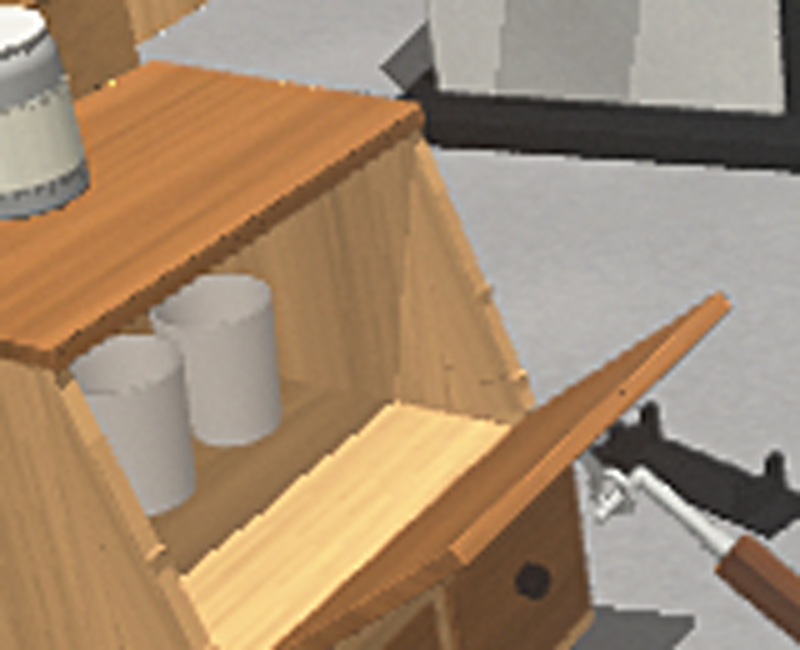

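Held about 8.6 N for 0.9 s against the stop. I'll firm it up to about 10–11 N and hold a full second.

Emit:
jog_arm --motion '[0, 0.0036, 0, 0, 0, 0, 0]'

```text
t: 18.75
tool_pos: [0.5824, -0.0005, 0.0818]
orientation: [1.953, 1.784, -0.635]
force: [-0.1, -9.5, 2.3]
opening: 0.0177
```

```bash
cat > hold.py <<'E'
from mv import *
import sys
for i in range(int(sys.argv[1])):
    c=Cam("scene"); st=read_state();o,Rp=pole_of(st);F=st["force"]-[-.1,-.1,-1.65]
    print(round(st["t"],2),np.round(Rp.inv().apply(F),1),round(float(np.linalg.norm(F)),1),end="; ")
    if np.linalg.norm(F)>15: print("HIGH");break
E
python3 hold.py 3
```

```text
18.8 [ 9.4  0.4 -1.3] 9.5; 18.85 [ 9.4  1.1 -1.5] 9.5; 18.9 [ 8.8  1.6 -1.4] 9.1;
```

Emit:
jog_arm --motion '[0, 0.0045, 0, 0.0005, 0, 0, 0]'

```text
t: 19.0
tool_pos: [0.5829, -0.0006, 0.0817]
orientation: [1.953, 1.78, -0.637]
force: [-1.1, -11.7, 4.3]
opening: 0.0175
```

```bash
python3 hold.py 3
```

```text
19.05 [11.7  0.9 -2.9] 12.1; 19.1 [11.2  0.8 -2.2] 11.4; 19.15 [10.8  0.3 -2.1] 11.0;
```

```bash
python3 hold.py 20; python3 net.py
```

```text
19.2 [11.9  1.  -2.7] 12.2; 19.25 [11.8  1.3 -2.2] 12.1; 19.3 [11.5  1.  -2. ] 11.7; 19.35 [11.5  0.7 -2.3] 11.8; 19.4 [11.1  0.2 -3.1] 11.5; 19.45 [11.7  1.  -2.8] 12.1; 19.5 [11.   0.5 -2.4] 11.3; 19.55 [11.5  0.2 -1.9] 11.6; 19.6 [10.9  0.2 -1.5] 11.0; 19.65 [11.5  0.8 -2.1] 11.7; 19.7 [11.6  0.1 -2.2] 11.8; 19.75 [11.1  0.7 -1.9] 11.3; 19.8 [11.2  0.5 -1.6] 11.3; 19.85 [10.9  0.5 -2.4] 11.2; 19.9 [11.2  0.9 -1.1] 11.3; 19.95 [11.4  0.4 -1.5] 11.5; 20.0 [11.9  0.3 -2. ] 12.1; 20.05 [11.8  0.8 -2.6] 12.1; 20.1 [11.4  0.2 -1.9] 11.6; 20.15 [10.2  0.6 -1.9] 10.4; 20.15 pole axes [10.24325813  0.60555401 -1.8953083 ] |F| 10.434712563705045 M [-1.28  0.05 -0.05] tan 8.12315753250745 tip-eye(1.2) [-5.21179485e-05  2.32253713e-02 -1.37934175e-03]
```

The tug was steady at about 11.5 N total (≈9–10 N tangential) for over 1 s. Now relax to the ring centre.

Emit:
jog_arm --motion '[0, -0.001, 0, 0, 0, 0, 0, 0, -0.003, 0, 0, 0, 0, 0, 0, -0.005, 0, 0, 0, 0, 0, 0, -0.007, 0, 0, 0, 0, 0, -0.007, 0, 0, 0, 0, 0]'

```text
validation failed for argument at $.mo...
```

```bash
python3 net.py
python3 - <<'E'
from mv import *
t=Cam("top");s=Cam("scene")
b=(195,200,235,230);crop(s.img,*b,18,"R_s.png");crop(t.img,310,170,370,210,12,"R_t.png")
st=read_state();o,Rp=pole_of(st);P=[o+Rp.apply([.19,0,0]),o+Rp.apply([.19,.0435,0]),W(hp,eyeL(1.2))]
print((t.proj(P)-[310,170]+.5)*12-.5);print((s.proj(P)-[195,200]+.5)*18-.5)
E
```

```text
20.15 pole axes [10.24325813  0.60555401 -1.8953083 ] |F| 10.434712563705045 M [-1.28  0.05 -0.05] tan 8.12315753250745 tip-eye(1.2) [-5.21179485e-05  2.32253713e-02 -1.37934175e-03]
[[187.03452798 346.49029691]
 [198.6941175  188.49569007]
 [193.39170053 272.31829859]]
[[414.67949185 257.17528432]
 [261.53532467 415.00149422]
 [342.86346563 321.50883899]]
```

View pics/R_s.png

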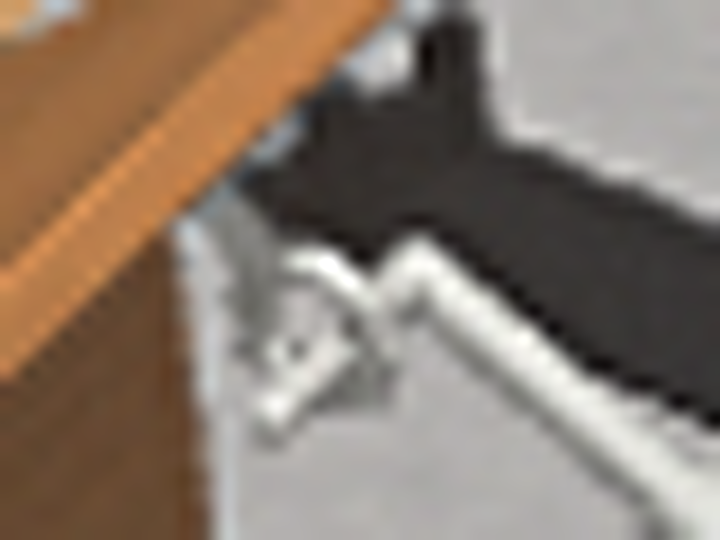

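View pics/R_t.png

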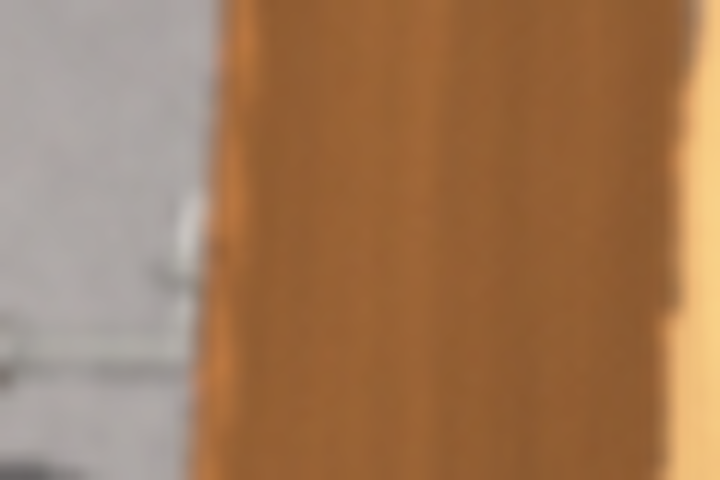

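The call was malformed (a row was short) and was refused. Sending it again.

Emit:
jog_arm --motion '[0, -0.001, 0, 0, 0, 0, 0, 0, -0.003, 0, 0, 0, 0, 0, 0, -0.005, 0, 0, 0, 0, 0, 0, -0.007, 0, 0, 0, 0, 0, 0, -0.007, 0, 0, 0, 0, 0]'

```text
t: 20.75
tool_pos: [0.5826, -0.0033, 0.0837]
orientation: [1.953, 1.781, -0.637]
force: [0.4, -0.3, -1.9]
opening: 0.0177
```

```bash
python3 net.py
python3 - <<'E'
from mv import *
s=Cam("scene")
b=(195,200,235,230);crop(s.img,*b,18,"S_s.png")
st=read_state();o,Rp=pole_of(st);P=[o+Rp.apply([.19,0,0]),o+Rp.apply([.19,.0435,0]),W(hp,eyeL(1.2))]
print((s.proj(P)-[195,200]+.5)*18-.5)
E
```

```text
20.75 pole axes [-0.05488915  0.51348335 -0.26729635] |F| 0.5814854361138199 M [ 0.43 -0.02 -0.01] tan -0.17394955432716086 tip-eye(1.2) [0.00257217 0.02325362 0.00068207]
[[397.28152786 241.97846943]
 [243.65138591 399.38599454]
 [342.86346563 321.50883899]]
```

View pics/S_s.png

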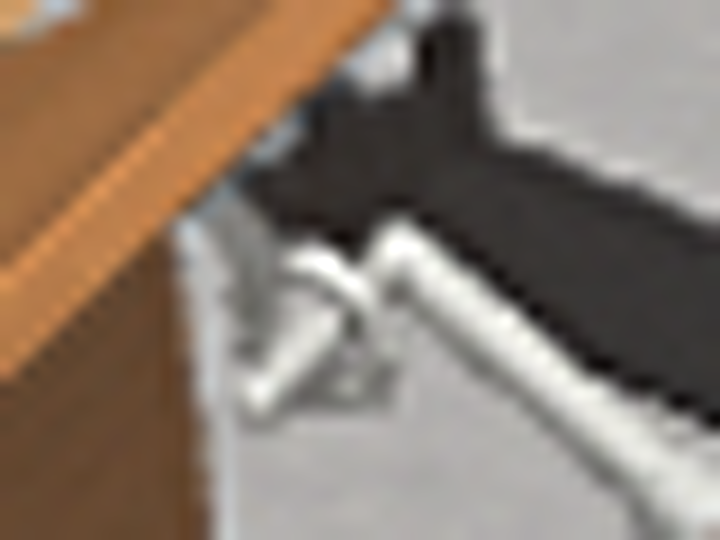

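Force is about zero and the prong passes through the hole centre. Withdraw sideways, watching the force.

Emit:
jog_arm --motion '[0, 0, -0.01, 0, 0, 0, 0, 0, 0, -0.02, 0, 0, 0, 0, 0, 0, -0.03, 0, 0, 0, 0]'

```text
t: 21.1
tool_pos: [0.5671, -0.0018, 0.0835]
orientation: [1.953, 1.781, -0.637]
force: [0.0, -1.0, -2.9]
opening: 0.0176
```

```bash
python3 net.py
```

```text
21.1 pole axes [-0.01108116  0.19852398 -1.51795523] |F| 1.5309221511140472 M [ 0.43  0.02 -0.02] tan -0.7230949223250862 tip-eye(1.2) [0.00250893 0.00767887 0.00049719]
```

Emit:
jog_arm --motion '[0, 0, -0.01, 0, 0, 0, 0, 0, 0, -0.02, 0, 0, 0, 0, 0, 0, -0.035, 0, 0, 0, 0, 0, 0, -0.055, 0, 0, 0, 0, 0, 0, -0.08, 0, 0, 0, 0, 0, 0, -0.08, 0, 0, 0, 0]'

```text
t: 21.7
tool_pos: [0.5256, 0.002, 0.0832]
orientation: [1.952, 1.782, -0.638]
force: [0.3, 0.1, -1.7]
opening: 0.0176
```

```bash
python3 net.py; python3 look.py T 1.2
```

```text
21.7 pole axes [-0.23373834  0.37878624  0.13682463] |F| 0.46565395573258 M [0.39 0.06 0.02] tan -0.14201397567462412 tip-eye(1.2) [ 0.00244355 -0.0337684   0.00017395]
t 21.7 [0.52557943 0.00199414 0.08317225] 0.017642566310697407 F [ 0.3   0.13 -1.68] M [0.39 0.06 0.02]
root [ 0.51448824 -0.10770142  0.22111811] tip [ 0.55779621 -0.11178252  0.220999  ] pole zyx [-1.64491034  0.05786727 -0.63257907] eye [ 0.5916464  -0.11244598  0.22082505]
tip-eye in hutch [ 0.00244355 -0.0337684   0.00017395]
scene rod130,root,tip,eye crop px [[771.8, 486.7], [687.2, 414.1], [647.8, 454.7], [619.9, 488.9]]
top rod130,root,tip,eye crop px [[-152.0, 428.4], [-74.5, 430.9], [-69.6, 364.7], [-69.7, 313.2]]
```

View pics/T_scene.png

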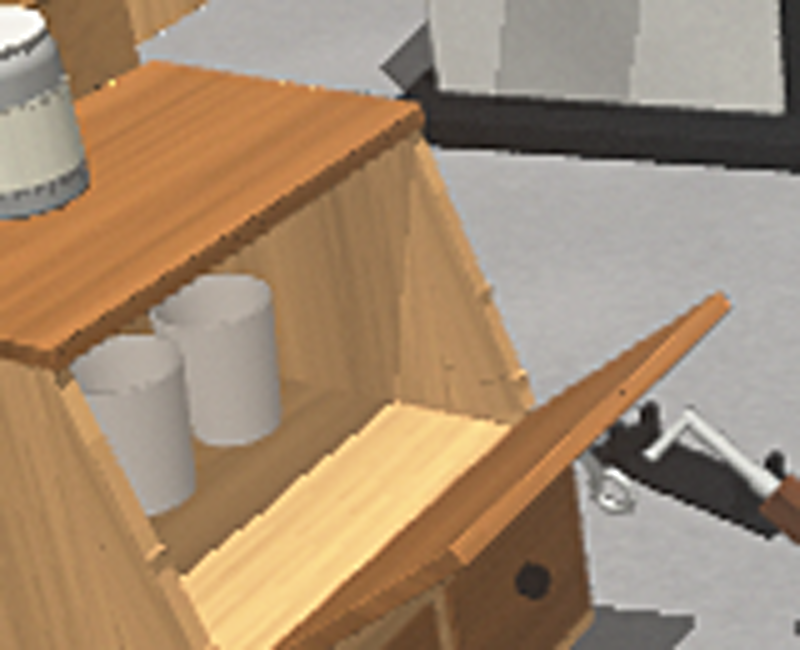

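The hook is out and the flap is still down (corner 727,300 unchanged). The handle's tail is low near the rack, so first I pitch the pole level about the hook, then back away.

Run:
```python
from mv import *
st=read_state();o,Rp=pole_of(st);root=o+Rp.apply([.19,0,0])
for pit,back in ((30,.0),(24,.003),(18,.006),(12,.012),(6,.02),(3,.03),(0,.045),(0,.06)):
    p,Rt=tool_for(root+H.apply([-back,-.0,0]),hp[2],np.radians(pit)); print(pit,*rel(p,Rt,st))
print(st["q"])
```

```text
30 [ 0.0081 -0.     -0.0383] [-0.0013  0.0706 -0.0003]
24 [ 0.0167  0.0001 -0.0786] [-1.300e-03  1.373e-01 -1.000e-04]
18 [ 2.140e-02  1.000e-04 -1.191e-01] [-1.300e-03  2.039e-01  1.000e-04]
12 [ 0.0271  0.0002 -0.163 ] [-0.0013  0.2706  0.0003]
6 [ 0.0322  0.0003 -0.2086] [-0.0013  0.3373  0.0005]
3 [ 0.043   0.0004 -0.2381] [-0.0013  0.3706  0.0006]
0 [ 0.061   0.0004 -0.2732] [-0.0013  0.4039  0.0007]
0 [ 0.0852  0.0005 -0.2909] [-0.0013  0.4039  0.0007]
[ 0.33306267  0.2859311   1.65295612 -0.57056655  1.50587718  0.55200824]
```

Emit:
jog_arm --motion '[0, 0.008, 0, -0.038, 0, 0.07, 0, 0, 0.0165, 0, -0.0786, 0, 0.137, 0, 0, 0.0214, 0, -0.119, 0, 0.204, 0, 0, 0.027, 0, -0.163, 0, 0.27, 0, 0, 0.032, 0, -0.2086, 0, 0.337, 0, 0, 0.043, 0, -0.238, 0, 0.37, 0, 0, 0.061, 0, -0.273, 0, 0.404, 0, 0, 0.085, 0, -0.291, 0, 0.404, 0]'

```text
t: 22.6
tool_pos: [0.5396, 0.1207, 0.178]
orientation: [2.322, 2.114, 0.01]
force: [-0.0, 0.1, -1.4]
opening: 0.0176
```

Run:
```python
from mv import *
st=read_state();o,Rp=pole_of(st);root=o+Rp.apply([.19,0,0]);print(st["t"],st["force"],st["tool_pos"],"root",root,H.inv().apply(root-[hp[0],hp[1],0]),"op",st["opening"])
# next: back off, lift to 0.2 then over rack
Tt=Tg+[0,0,.16]; print("over rack",rel(Tt,Rg,st))
print("mid",rel(st["tool_pos"]+H.apply([-.08,-.02,0]),R.from_rotvec(st["orientation"]),st))
s=Cam("scene");t=Cam("top");cv2.imwrite("pics/U_s.png",s.img);cv2.imwrite("pics/U_t.png",t.img)
```

```text
22.6 [-0.0303352   0.09288122 -1.41934411] [0.5395775  0.12073029 0.17802247] root [ 0.52233032 -0.04903283  0.22350003] [-0.31104473 -0.07483928  0.22350003] op 0.0176106940423939
over rack (array([ 0.1511, -0.0473,  0.0437]), array([ 0.0003, -0.0016,  0.1717]))
mid (array([ 0.1599, -0.0403,  0.0004]), array([0., 0., 0.]))
```

View pics/U_s.png

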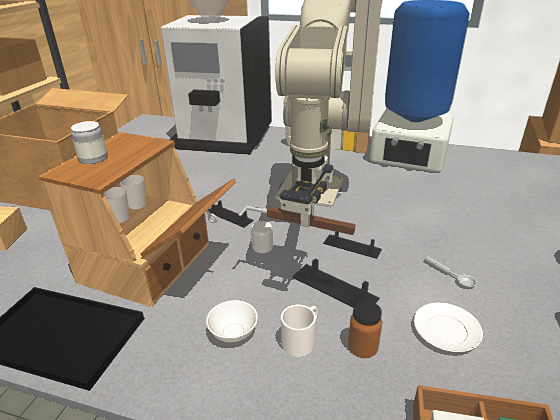

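View pics/U_t.png

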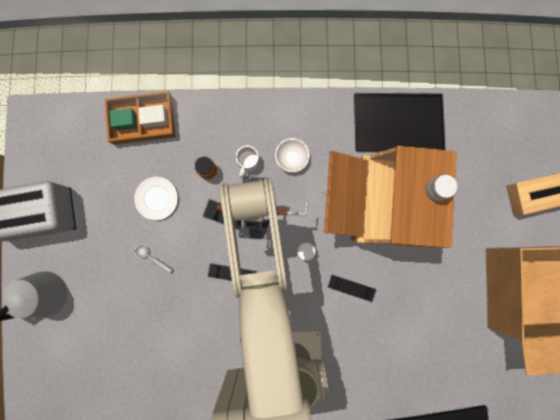

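The hook is clear and the flap fully down, and the crockery is where it was. Move over the rack with the grasp orientation.

Emit:
jog_arm --motion '[0, 0.04, -0.01, 0.01, 0, 0, 0.04, 0, 0.08, -0.022, 0.02, 0, 0, 0.08, 0, 0.11, -0.034, 0.03, 0, 0, 0.12, 0, 0.14, -0.044, 0.04, 0, 0, 0.16, 0, 0.151, -0.047, 0.0437, 0, -0.0016, 0.1717, 0, 0.151, -0.047, 0.0437, 0, -0.0016, 0.1717]'

```text
t: 23.3
tool_pos: [0.5205, 0.2006, 0.1524]
orientation: [2.58, 1.789, -0.004]
force: [0.5, -0.4, -1.9]
opening: 0.0177
```

Run:
```python
from mv import *
st=read_state();print(st["t"],st["tool_pos"],rel(Tg+[0,0,.04],Rg,st))
s=Cam("scene");t=Cam("top");b=(240,180,400,310)
o,Rp=pole_of(st);P=[o+Rp.apply(v) for v in([-.1,0,.012],[.13,0,.012],[.19,0,0],[.19,.0435,0])]
im=cv2.resize(s.img[b[1]:b[3],b[0]:b[2]],None,fx=5,fy=5,interpolation=cv2.INTER_CUBIC)
q=np.round((s.proj(P)-b[:2]+.5)*5).astype(int);cv2.polylines(im,[q],False,(0,0,255),1);cv2.imwrite("pics/V_s.png",im)
b=(190,170,300,250);im=cv2.resize(t.img[b[1]:b[3],b[0]:b[2]],None,fx=7,fy=7,interpolation=cv2.INTER_CUBIC)
q=np.round((t.proj(P)-b[:2]+.5)*7).astype(int);cv2.polylines(im,[q],False,(0,0,255),1);cv2.imwrite("pics/V_t.png",im)
```

```text
23.3 [0.52051305 0.20060525 0.15236016] (array([-0.0018,  0.0066,  0.2321]), array([-0.0022,  0.0037,  0.0037]))
```

View pics/V_s.png

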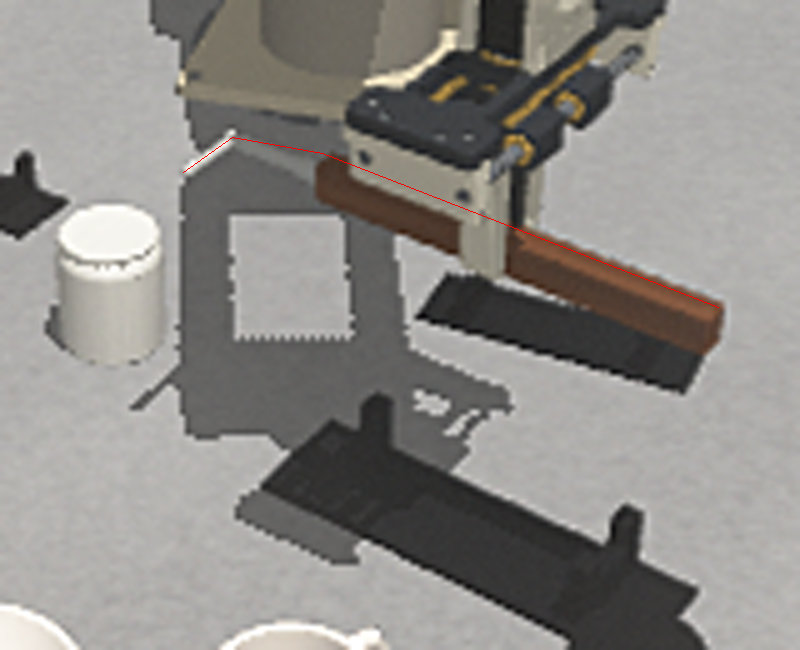

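View pics/V_t.png

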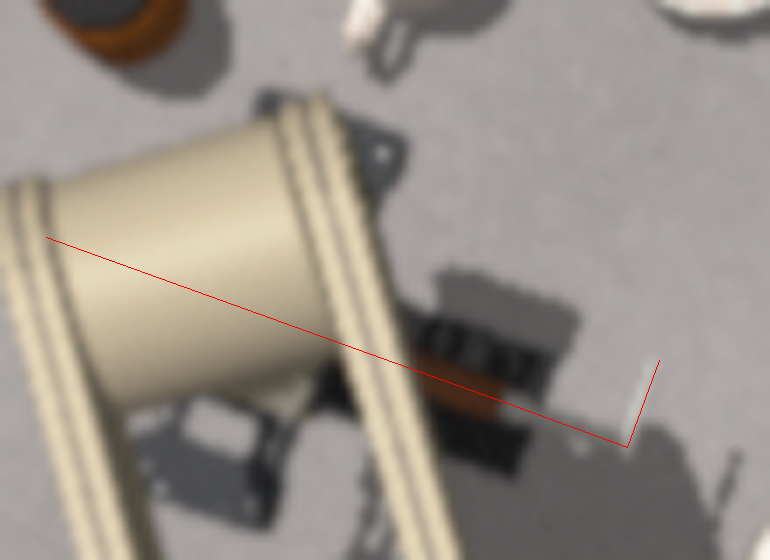

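Pole matches the model within about 2 mm over the rack. Descend in two stages.

Emit:
jog_arm --motion '[0, -0.001, 0.003, 0.05, 0, 0.001, 0.001, 0, -0.0018, 0.0066, 0.11, -0.002, 0.003, 0.003, 0, -0.0018, 0.0066, 0.17, -0.0022, 0.0037, 0.0037, 0, -0.0018, 0.0066, 0.21, -0.0022, 0.0037, 0.0037, 0, -0.0018, 0.0066, 0.232, -0.0022, 0.0037, 0.0037, 0, -0.0018, 0.0066, 0.232, -0.0022, 0.0037, 0.0037]'

```text
t: 24.0
tool_pos: [0.5229, 0.1967, 0.0355]
orientation: [2.586, 1.782, 0.004]
force: [-0.4, 0.0, -1.7]
opening: 0.0172
```

Run:
```python
from mv import *
st=read_state();print(st["t"],st["tool_pos"],st["force"],rel(Tg+[0,0,0],Rg,st))
s=Cam("scene");b=(240,210,400,310)
crop(s.img,*b,5,"X_s.png")
```

```text
24.0 [0.5229143  0.19665677 0.03554308] [-0.42219042  0.0082294  -1.65562661] (array([ 0.0031, -0.0008,  0.0784]), array([-0.0009,  0.0007, -0.0002]))
```

View pics/X_s.png

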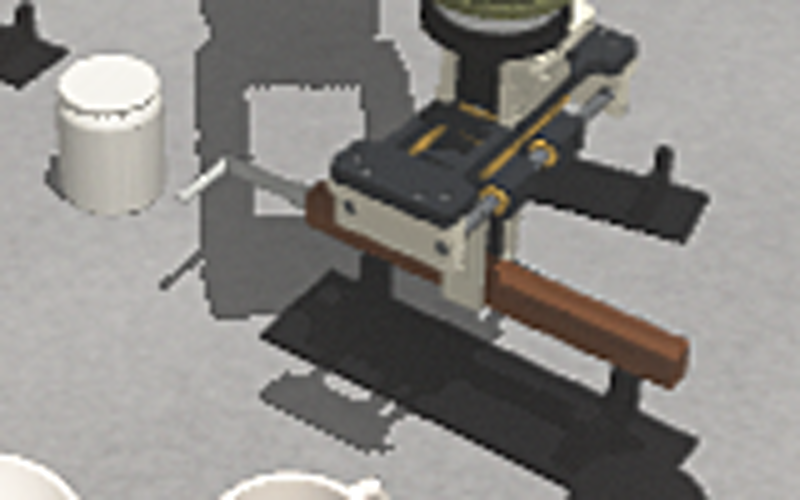

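Aligned above the saddles with no contact. Lower slowly to just above the floor.

Emit:
jog_arm --motion '[0, 0.001, 0, 0.014, 0, 0, 0, 0, 0.002, 0, 0.028, 0, 0, 0, 0, 0.003, 0, 0.042, 0, 0, 0, 0, 0.003, 0, 0.054, 0, 0, 0, 0, 0.003, 0, 0.064, 0, 0, 0, 0, 0.003, 0, 0.072, 0, 0, 0]'

```text
t: 24.65
tool_pos: [0.5245, 0.1985, 0.0005]
orientation: [2.585, 1.782, 0.007]
force: [-0.8, -0.7, -1.9]
opening: 0.0176
```

Run:
```python
from mv import *
st=read_state();print(st["t"],st["tool_pos"],st["force"],st["wrist_torque"],rel(Tg+[0,0,0],Rg,st))
```

```text
24.65 [0.52450132 0.19847996 0.00053032] [-0.75134794 -0.74098822 -1.87479908] [-0.01510555  0.00326272  0.01289805] (array([-0.0014, -0.0022,  0.0084]), array([-0.    , -0.    , -0.0002]))
```

Emit:
jog_arm --motion '[0, -0.001, -0.001, 0.003, 0, 0, 0, 0, -0.001, -0.001, 0.006, 0, 0, 0, 0, -0.001, -0.001, 0.008, 0, 0, 0, 0, -0.001, -0.001, 0.008, 0, 0, 0]'

```text
t: 25.05
tool_pos: [0.5239, 0.1982, -0.0034]
orientation: [2.585, 1.782, 0.007]
force: [0.3, 0.5, -1.3]
opening: 0.0179
```

Run:
```python
from mv import *
st=read_state();print(st["t"],st["tool_pos"],st["force"],st["wrist_torque"],rel(Tg+[0,0,0],Rg,st))
s=Cam("scene");b=(240,210,400,310)
crop(s.img,*b,5,"Y_s.png")
```

```text
25.05 [ 0.52392416  0.19821368 -0.00344488] [ 0.27416659  0.51021482 -1.34440197] [-0.02572411  0.08337633  0.00461136] (array([-0.0004, -0.0013,  0.0005]), array([ 0.    , -0.0001, -0.0002]))
```

View pics/Y_s.png

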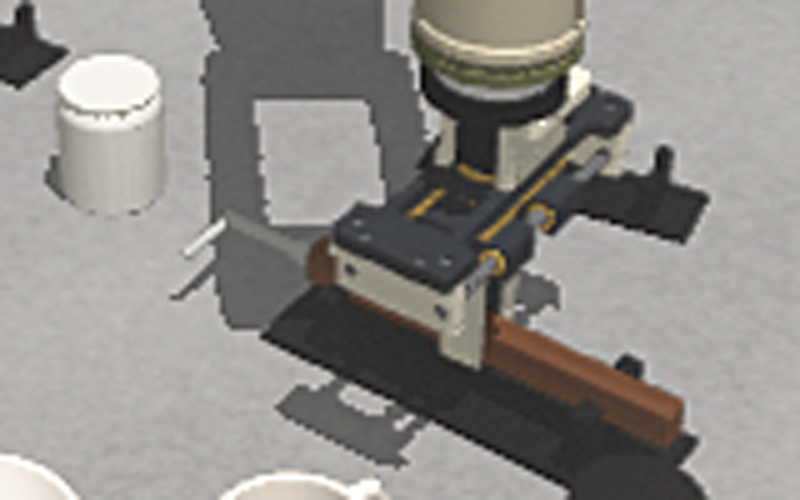

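The pole sits in the notches, with its hook root at (228,215) as originally. Touch down gently, then open.

Emit:
jog_arm --motion '[0, 0, 0, 0.002, 0, 0, 0, 0, 0, 0, 0.003, 0, 0, 0, 0, 0, 0, 0.003, 0, 0, 0]'

```text
t: 25.4
tool_pos: [0.5243, 0.1983, -0.0037]
orientation: [2.585, 1.782, 0.008]
force: [-4.0, -2.0, 7.4]
opening: 0.0174
```

Touching down (fz ≈ +9 N relative to free). Open slowly.

Emit:
jog_arm --motion '[0.3, 0, 0, 0, 0, 0, 0, 0.4, 0, 0, 0, 0, 0, 0, 0.6, 0, 0, 0, 0, 0, 0, 0.7, 0, 0, 0, 0, 0, 0, 0.7, 0, 0, 0, 0, 0, 0, 0.7, 0, 0, 0, 0, 0, 0, 0.7, 0, 0, 0, 0, 0, 0, 0.7, 0, 0, 0, 0, 0, 0]'

```text
t: 26.2
tool_pos: [0.5242, 0.1983, -0.0037]
orientation: [2.585, 1.782, 0.008]
force: [0.8, -0.5, 0.5]
opening: 0.065
```

Emit:
jog_arm --motion '[0.7, 0, 0, -0.02, 0, 0, 0, 0.7, 0, 0, -0.05, 0, 0, 0, 0.7, 0, 0, -0.1, 0, 0, 0, 0.7, 0, 0, -0.18, 0, 0, 0, 0.7, 0, 0, -0.26, 0, 0, 0, 0.7, 0, 0, -0.34, 0, 0, 0, 0.7, 0, 0, -0.42, 0, 0, 0, 0.7, 0, 0, -0.46, 0, 0, 0]'

```text
t: 27.0
tool_pos: [0.5247, 0.1986, 0.233]
orientation: [2.583, 1.78, 0.019]
force: [0.9, -1.4, -0.6]
opening: 0.0651
```

Run:
```python
from mv import *
st=read_state();print(st["t"],st["tool_pos"],st["force"],st["opening"])
s=Cam("scene");t=Cam("top");cv2.imwrite("pics/Z_s.png",cv2.resize(s.img,(800,600)));crop(s.img,250,220,400,320,5,"Z_s1.png")
cv2.imwrite("pics/Z_t.png",cv2.resize(t.img,(800,600)))
```

```text
27.0 [0.52472451 0.1985614  0.23296216] [ 0.86808126 -1.3912438  -0.56803207] 0.06506770109135
```

View pics/Z_s.png

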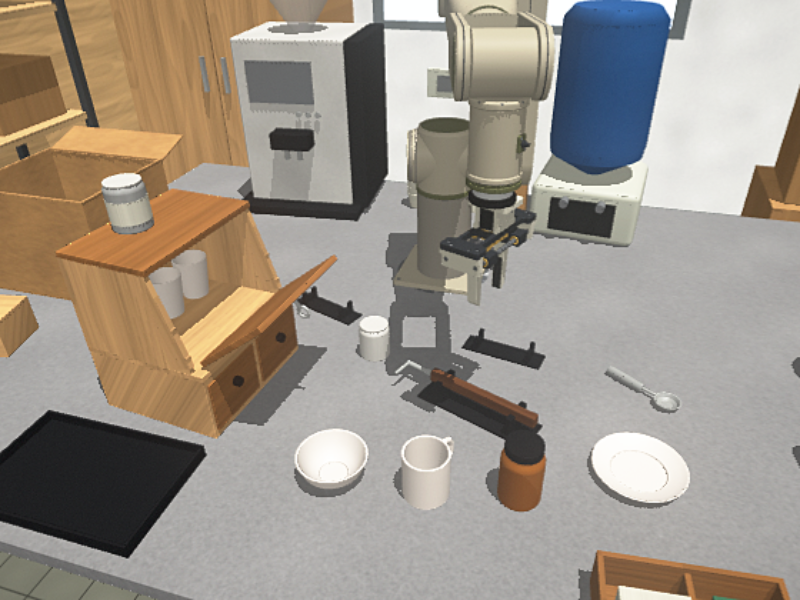

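View pics/Z_s1.png

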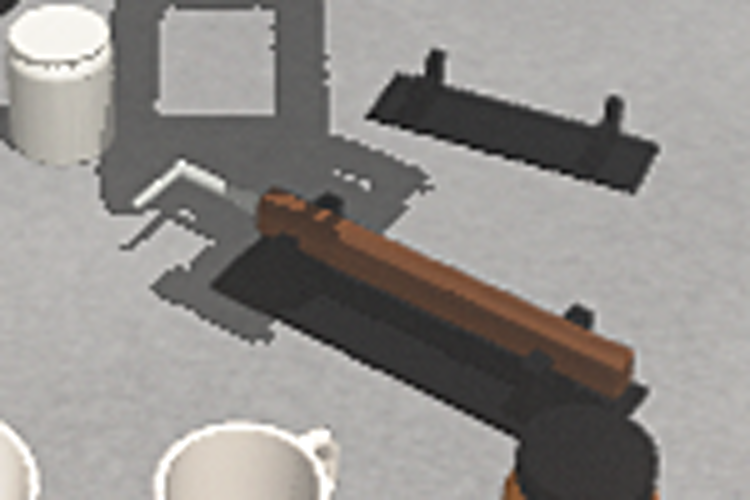

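View pics/Z_t.png

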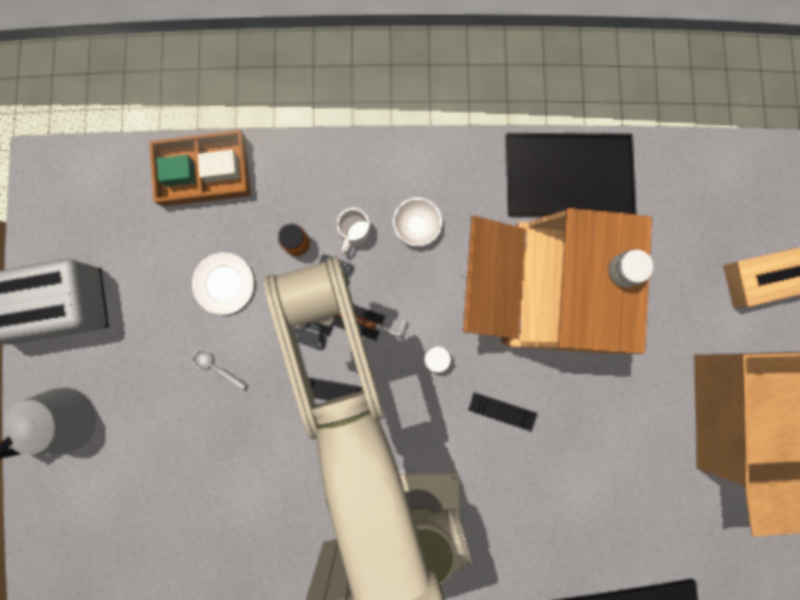

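Pole is back in place (root 180,163 and tip 137,205, as at the start). Last check: the flap angle against the model.

Run:
```python
from mv import *
s=Cam("scene");im=cv2.resize(s.img[120:250,90:250],None,fx=5,fy=5,interpolation=cv2.INTER_CUBIC)
for a,c in((1.2,(0,255,0)),(1.15,(0,0,255))):
    F=np.array([-.115,0,.155])+R.from_euler('y',-(a-.3)).apply(np.array([(.006,-.132,.0),(.006,-.132,.176),(.006,.132,.176),(.006,.132,0)]))
    cv2.polylines(im,[np.round((s.proj(W(hp,F))-[90,120]+.5)*5).astype(int)],False,c,1)
cv2.imwrite("pics/flap.png",im)
```

```text
(no output)
```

View pics/flap.png

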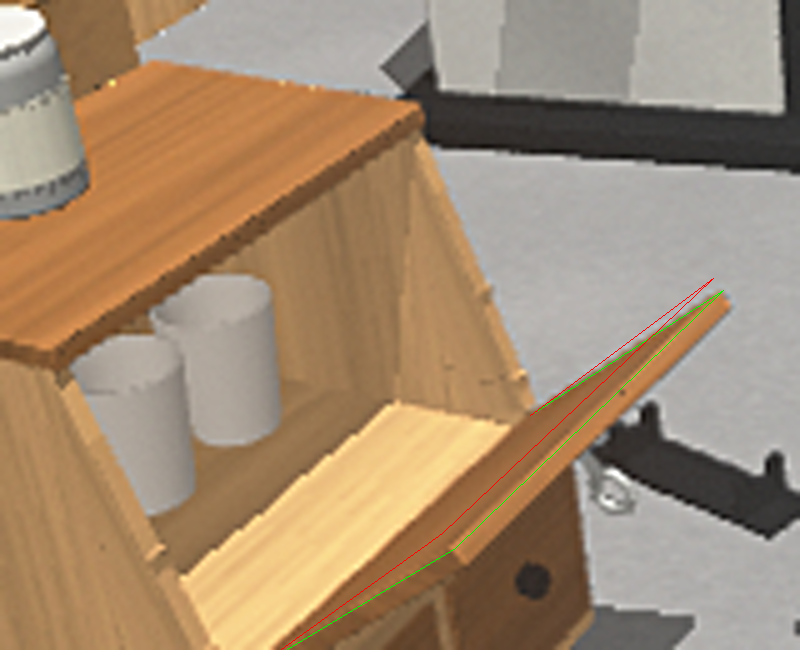

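The flap edge lies on the 1.2 rad outline (green) and clearly off the 1.15 one (red). Handing in.

```bash
python3 -c "
from plant import close_job
print(close_job())"
```

```text
the job is handed in; nothing more can be done
None
```

I did the whole job with the pole: unracked it, slipped the hook through the eye, swung the flap down to its stop and tugged it. Then I unhooked it, laid the pole back in its rack and handed the job in at about 27 s of the 72 s.

- **Tug:** it came in two parts. First about 8.6 N for 0.9 s, then about 11.5 N along the pole (about 9–10 N in the flap's direction of travel) for just over 1 s. The highest reading was about 12.2 N.
- **Flap:** in the last picture its edge lies on the model outline for 1.2 rad, clearly off the one for 1.15 rad.
- **Pole and surroundings:** the pole lies in the rack at the same pixels as at the start, within a pixel or two. The crockery, tins, jar and spoon look undisturbed, and the gripper is open and clear.

**Problems on the way:**
- **Finger tips:** pictures put them about 28 mm short of the reported TCP. My first grasp therefore shut on air just above the handle; nothing moved, and I corrected for it and gripped again.
- **Refused move:** one call had a short row and was refused, so I sent it again.
- **Pole in the grip:** it appeared to shift by roughly 2 mm during the tug, with no effect on the result.

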